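# Seat the format template and draw the sprung gauge rod out to its mark

### The arm

A 6-joint arm with a two-finger parallel gripper is mounted at the origin on the work surface. World frame = base frame: x ahead of the robot, y to its left, z up, the work surface at z = 0. Lengths are in m, angles in rad, forces in N, time in s.
With the tool pointing down it reaches from about 0.35 to 0.775 m from the base axis. Payload 7.3 kg.
Tool frame: the origin (TCP) lies at the very end of the fingers, on their centre line; the grasp point (between the pads) lies 19 mm behind it; x points along the fingers, y is the direction in which the jaws open and shut, and the axes are right-handed (so a half turn about x gives the same grasp; the last joint's range is limited). The gripper opens to 92 mm and grips with 3 to 60 N. Pads are 19 mm wide; open, the fingers measure 130 mm over their backs; the gripper's body (75 mm by 190 mm) begins 47 mm behind the grasp point.
Start: joints at [-1.329, 0.342, 1.524, -0, 1.275, -0.146], TCP at [0.199, -0.486, 0.227] pointing down, gripper open.
Joint ranges: [-2.53, 2.53], [-0.77, 2.02], [0.04, 2.7], [-1, 4.14], [0.28, 2.66], [-3.11, 3.11]. Speed limits (rad/s): [2.57, 2.57, 3.14, 3.14, 3.14, 3.14].

### API

Orientations are given as [roll, pitch, yaw] about the fixed x, y, z axes, in that order (R = Rz(yaw) Ry(pitch) Rx(roll)).
In Python, from cell import observe, vision, job gives the robot as it stands.
- The arm moves only by the tool send_rows, never from a script. Its argument "motion" is a list of rows, each an object with "hand": the opening, from -1 (shut) to 1 (fully open), so that 0 is half open; "slide": the shift along the tool's x, y, z in mm, a list of three; "spin": the turn about the tool's x in rad. In form: [{"hand": hand, "slide": [tx, ty, tz], "spin": spin}, ...]. A call has 1 to 8 rows; each row shifts and turns the pose as measured when the row begins, along the tool's axes as they then stand; what a row does not reach is not made up. A row lasts 1/10 s, in which the tool goes at most 50 mm and 8.59 degrees, less where a joint would pass 70% of its speed; a pose out of reach is approached as far as the arm can. A call with a gripper value outside its range is refused whole. The fingers move at their own pace and stop on an object; "grip_force" is the grip in N (left out, the last holds). Time passes only in rows, so rows that do not move let the fingers close. It gives the time, the measured TCP pose, the force and the opening at its end, in the units of the state.
- observe(): the state, without advancing time (a new reading comes with each control period).
- vision.read_camera(name): name is "scene" or "side" or "wrist"; returns a dict with "pixels" (480x640x3 uint8, blue, green, red), "range_z" (480x640 float32, m along the optical axis (not along the pixel's ray), 0 where there is no reading), "fx", "fy", "cx", "cy" (pixels), "distortion" ([k1, k2, p1, p2, k3] as OpenCV has them; the pictures are not rectified), "world_from_camera" (4x4, takes a point from camera to world coordinates); the wrist camera has in their place "T_tool_cam" (4x4, takes a point from camera to tool coordinates, whose origin is the TCP and whose axes are the tool frame's). Camera axes: x right, y down, z forward; pixel columns grow to the right and rows downward; lengths in m; the calibration is good to about 2 mm. A picture is of the moment at which its call begins: read the wrist's pose just before it.
- job.hand_in(): hands the job in, once; it reports no verdict.
Trained networks look in a picture, given as the dict that the camera call returned (one of the last four; its "shot" number tells which), for a name from the list of things; names that differ only in an ending like _2 or _b are one class to them, and where a whole thing is asked for, a point or a joint stands for the part that bears it (a point fixed in the world has none). Each returns a list of dicts, best first, with "conf" (0 to 1); they miss things now and then, are a little off and sometimes report something else, mostly with a low value. They report only what shows in the picture. A call takes as long as a camera call. They do not tell look-alikes from the thing itself.
- vision.search_frame(picture, thing): "uv" ([column, row] in pixels, amid what is visible of it).
- vision.cut_out(picture, thing): "mask" (480x640 bool, what is visible of it) and "uv" ([column, row] in pixels, amid what is visible of it).
The state is a dict: "time": time; "qpos": joint angles; "qvel": joint speeds; "joint_efforts": joint torques, N m; "tool_pos": TCP position; "tool_rot": TCP orientation; "contact_force": force on the tool from outside, world axes, zero at the start; "torque": the same for the moment, N m; "opening": finger opening in m.
Only numpy, scipy, OpenCV 4.12 (cv2) and the standard library are available. Lean on these libraries where they do the work, as an engineer would, in place of code of your own. Each camera call takes 0.05 s, during which the arm holds its last target.

### The job

Take the larger of the two aluminium format templates by its rib and lower it (do not drop it) into the pocket of the gauge fixture until it lies flat on the pocket floor, then let go of it. Then take the upright post of the sprung pointer rod, draw the rod out until its pointer blade is level with the fin on the seated template, and finish while still holding it there. Leave the other things on the table where they are.

Things in the scene. Friction and masses are not known exactly. Their poses are not given: they have to be found in the camera images.
- gauge: grey steel gauge fixture fixed to the table: base 150 (x) x 256 (y) x 12 mm, origin at the centre of its underside. On it: a keyed pocket (x -17 to 57, y -22 to 112; walls 8 mm thick, tops 28 mm above the table); a fixed steel tube along y (20 mm diameter, axis at x -50, 36 mm above the table, y -120 to -30) out of which the pointer rod slides towards +y; a lug at x 30, y -85, 32 mm high.
- pocket (a point): centre of the pocket floor, at (20, 45, 12) mm in the fixture's frame, same axes; pocket 16 mm deep. It has the template's stepped outline with 2 mm play all round and takes it one way only: tongue towards the fixture's +y, fin towards the rod (-x). Seated, the template's origin and axes coincide with this point's and the fin clears the walls.
- template: the larger of two loose aluminium templates, about 0.4 kg: stepped plate 20 mm thick; main part x -35 to 35, y -65 to 35 mm, tongue x -35 to 5, y 34 to 65. Origin at the centre of its underside, z up. A rib (handle) stands on top; a dark steel index fin, 4 mm thick along y, lies on the tongue and sticks out 12 mm beyond the -x edge.
- rib (a point): top centre of the template's rib, 50 mm above the plate's underside, at (0, -5) mm in its frame; the rib is 14 mm thick (x), 50 mm long (y), 30 mm high above the plate's top.
- mark (a point): outer end of the index fin on the template, at (-47, 43, 25) mm in the template's frame, with the template's axes. This is the length mark.
- rod: sprung steel pointer rod, 12 mm diameter, slides along the fixture's +y by up to 85 mm. Origin on its axis below the grip post; axes as the fixture. Home at the start, origin then at (-50, -14, 36) mm in the fixture's frame; springs home if let go. Spring: about 3 N at home, 80 N/m more as it comes out (8 N at the mark). The mark is about 58 mm from home, give or take the pocket's play.
- post (a point): top centre of the rod's upright black grip post, 14 x 14 mm square, its top 90 mm above the table, 54 mm above the rod's axis; clear on all sides from 50 mm above the table up.
- pointer (a point): outer end of the pointer blade, a 4 mm thick (along y) steel tab near the rod's free end, at (16, 44, 0) mm in the rod's frame. It points at the pocket (+x) and passes 7 mm from the fin's end: the rod is at its mark when this point and mark have the same y in the fixture's frame.
- small_template: the smaller aluminium template, about 80 mm long, loose; leave it (origin under its centre)
- tape: roll of white tape lying flat, 92 mm across, 20 mm high; leave it (origin under its centre)
- folder: white bone folder, flat strip 130 x 22 x 6 mm; leave it (origin under its centre)
- glue: glue jar, 60 mm across, 85 mm tall; leave it (origin under its centre)
- hammer: hammer, 240 mm long, lying; leave it
- cup: dark steel cup, 72 mm across, 90 mm tall; leave it (origin under its centre)
Not all that is in view belongs to the job. What is shaped like the template but red is not meant.

How it is judged:
On the way:
1. the template lies flat and square on the pocket floor, let go, with the rod still home (x of template in the frame of pocket between -0.004 and 0.004 m and y of template in the frame of pocket between -0.004 and 0.004 m and z of template in the frame of pocket between -0.0025 and 0.0025 m and angle between template's own z axis and vertical below 0.04 rad and angle between the x axis of template and the x axis of gauge, either way round below 0.06 rad and contact force between the fingers and template below 0.1 N and linear speed of template below 0.02 m/s and y of rod in the frame of gauge below -0.004 m), for 0.2 s.
At the end, for the whole second after the job is handed in: The template is seated (origin within 4 mm of the pocket's in x and y, 2.5 mm in height, tilt under 0.04 rad, square within 0.06 rad) and untouched by the fingers; the pointer blade is level with the fin within 3 mm along the rod, the rod is still, and the fingers hold it with more than 2 N (x of template in the frame of pocket between -0.004 and 0.004 m and y of template in the frame of pocket between -0.004 and 0.004 m and z of template in the frame of pocket between -0.0025 and 0.0025 m and angle between template's own z axis and vertical below 0.04 rad and angle between the x axis of template and the x axis of gauge, either way round below 0.06 rad and y of pointer in the frame of mark between -0.003 and 0.003 m and contact force between the fingers and rod above 2 N and linear speed of rod below 0.01 m/s and contact force between template and rod below 0.1 N and contact force between the fingers and template below 0.1 N); the arm keeps its last pose, push and grip.
It fails at once if another loose thing on the table was moved by more than 30 mm (distance of any of small_template, tape, folder, glue, hammer, cup from where it was at the start of the episode above 0.03 m).
It fails at once if the template was dropped (linear speed of template above 0.5 m/s and contact force between the fingers and template below 0.05 N).
It also fails if it takes over 51 s, if anything falls off the work surface, if the arm or the gripper's body presses on something with over 40 N, if the wrist force passes 120 N, or if a joint passes its speed limit or range.

## Working session

There is one attempt and no reset: what is moved stays moved. The work goes in short steps, Python scripts to look and compute and a tool call to move; the robot and the scene stay as the last step left them, time stands still between calls to the robot, and variables do not carry over. Pictures are saved under pics/ and viewed, and the job is handed in when it is done.

Besides the shell and the picture viewer there is one more tool, called after ">>>" by a JSON object that holds its "method" and its "body". send_rows: Moves the arm, as the interface text tells. Its arguments: {"type":"object","properties":{"motion":{"type":"array","items":{"type":"object","properties":{"hand":{"type":"number"},"slide":{"type":"array","items":{"type":"number"}},"spin":{"type":"number"}}}},"grip_force":{"type":"number"}},"required":["motion"]}

```bash
ls; mkdir -p pics
cat > h.py <<'E'
import numpy as np, cv2
from cell import observe, vision, job
from scipy.spatial.transform import Rotation as R
def toolT(s):
    T=np.eye(4); T[:3,:3]=R.from_euler('xyz',s['tool_rot']).as_matrix(); T[:3,3]=s['tool_pos']; return T
def shot(name):
    s=observe(); p=vision.read_camera(name)
    p['W']=np.array(p['world_from_camera']) if name!='wrist' else toolT(s)@np.array(p['T_tool_cam'])
    p['K']=np.array([[p['fx'],0,p['cx']],[0,p['fy'],p['cy']],[0,0,1]]); return p
def und(p,uv):
    uv=np.asarray(uv,float).reshape(-1,1,2)
    return cv2.undistortPoints(uv,p['K'],np.array(p['distortion'])).reshape(-1,2)
def ray(p,uv):
    n=und(p,uv); d=np.c_[n,np.ones(len(n))]@p['W'][:3,:3].T
    return p['W'][:3,3],d
def atz(p,uv,z):
    o,d=ray(p,uv); return o+d*((z-o[2])/d[:,2])[:,None]
def depth(p,uv):
    uv=np.asarray(uv).reshape(-1,2).astype(int); zz=p['range_z'][uv[:,1],uv[:,0]]
    n=und(p,uv); c=np.c_[n,np.ones(len(n))]*zz[:,None]
    return c@p['W'][:3,:3].T+p['W'][:3,3]
def proj(p,X):
    Wi=np.linalg.inv(p['W']); X=np.asarray(X,float).reshape(-1,3)
    return cv2.projectPoints(X,cv2.Rodrigues(Wi[:3,:3])[0],Wi[:3,3],p['K'],np.array(p['distortion']))[0].reshape(-1,2)
def cloud(p):
    v,u=np.mgrid[0:480,0:640]; uv=np.c_[u.ravel(),v.ravel()]
    return depth(p,uv).reshape(480,640,3)
E
python3 - <<'E'
from h import *
print(observe())
for n in ['scene','side','wrist']:
    p=shot(n); cv2.imwrite(f'pics/{n}0.png',p['pixels'])
    print(n,p['W'].round(3).tolist(),p['fx'],p['distortion'])
    for t in ['gauge','template','rib','mark','post','pointer','small_template']:
        for d in vision.search_frame(p,t)[:3]:
            print(t,np.round(d['uv']),round(d['conf'],2),depth(p,d['uv']).round(3))
E
```

```text
pics
{'time': 0.0, 'qpos': array([-1.32900093e+00,  3.42691480e-01,  1.52503783e+00,  2.85486263e-05,
        1.27538528e+00, -1.45975285e-01]), 'qvel': array([ 0.00129763,  0.00024633,  0.00096427,  0.00127188, -0.00083334,
        0.0001424 ]), 'joint_efforts': array([ 2.30801488e-03, -4.31235623e+01, -2.44217205e+01,  7.20438897e-02,
        5.57907403e-02, -1.17971181e-04]), 'tool_pos': array([ 0.19845696, -0.48560011,  0.22605391]), 'tool_rot': array([-1.73470684,  1.56927414,  1.79464817]), 'contact_force': array([-0.08821869, -0.89635126, -0.09923285]), 'torque': array([-0.00655804,  0.03669257,  0.03362188]), 'opening': 0.09157972748416827}
scene [[-0.025, 0.835, -0.55, 1.294], [1.0, 0.012, -0.026, 0.018], [-0.015, -0.55, -0.835, 1.191], [0.0, 0.0, 0.0, 1.0]] 595.3030173686489 [-0.20068304  0.          0.          0.          0.        ]
gauge [272. 282.] 0.75 [[ 0.611 -0.144  0.012]]
template [494. 298.] 0.89 [[0.667 0.351 0.044]]
template [422. 277.] 0.77 [[0.602 0.198 0.028]]
template [301. 208.] 0.77 [[ 0.418 -0.086  0.038]]
rib [493. 296.] 0.97 [[0.662 0.35  0.045]]
rib 
[... 818 characters left out ...]
. 426.] 0.83 [[0.287 0.326 0.03 ]]
rib [266. 332.] 0.71 [[0.587 0.219 0.021]]
rib [418. 421.] 0.65 [[0.283 0.324 0.047]]
rib [204. 389.] 0.56 [[0.639 0.368 0.021]]
mark [203. 386.] 0.98 [[0.646 0.363 0.019]]
mark [402. 250.] 0.97 [[ 0.396 -0.083  0.029]]
mark [417. 422.] 0.96 [[0.286 0.326 0.043]]
post [341. 210.] 0.75 [[ 0.559 -0.154  0.042]]
pointer [342. 203.] 0.56 [[ 0.557 -0.164  0.055]]
small_template [303. 421.] 0.55 [[0.461 0.367 0.016]]
wrist [[0.377, -0.896, -0.234, 0.262], [-0.926, -0.365, -0.095, -0.46], [0.0, 0.252, -0.968, 0.387], [0.0, 0.0, 0.0, 1.0]] 340.2534990338421 [-0.05321592  0.          0.          0.          0.        ]
gauge [244.  97.] 0.58 [[ 0.283 -0.373  0.027]]
```

View pics/scene0.png

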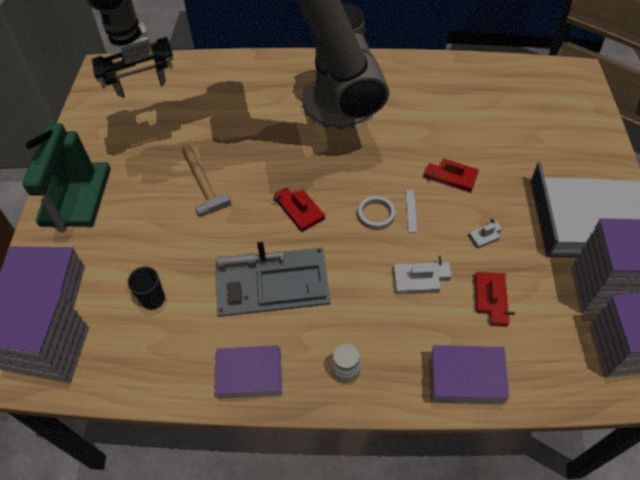

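View pics/side0.png

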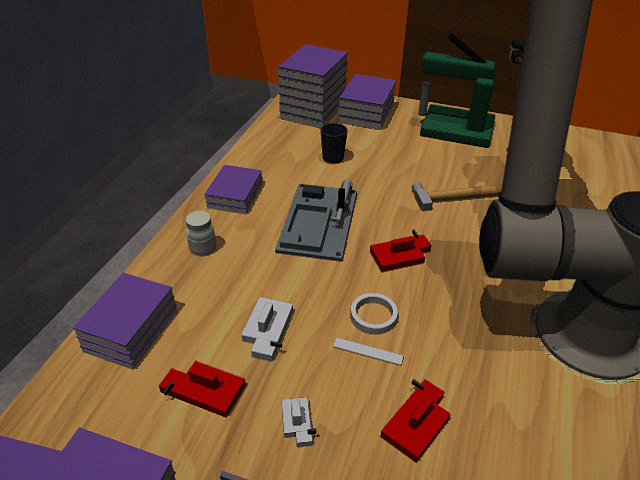

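View pics/wrist0.png

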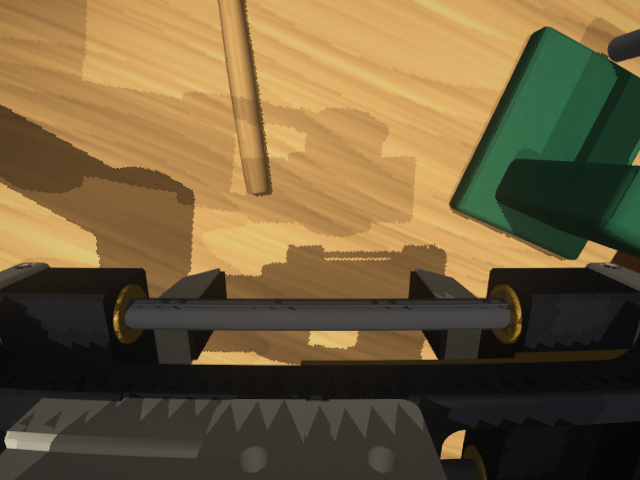

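Run:
```python
from h import *
a=cv2.imread('pics/scene0.png')[220:340,360:540]; b=cv2.imread('pics/scene0.png')[230:330,200:340]
c=cv2.imread('pics/side0.png')[270:470,180:340]
cv2.imwrite('pics/crop.png',np.hstack([cv2.resize(x,(0,0),fx=400/x.shape[0],fy=400/x.shape[0])[:,:400] for x in (a,c)]))
cv2.imwrite('pics/crop2.png',cv2.resize(b,(0,0),fx=5,fy=5))
for n in ['scene','side']:
    p=shot(n)
    for t,k in [('template',[.6,.2]),('gauge',[.6,-.14])]:
        for d in vision.cut_out(p,t):
            P=cloud(p)[d['mask']]; c=np.median(P,0)
            if np.linalg.norm(c[:2]-k)>.06: continue
            r=cv2.minAreaRect(P[:,:2].astype(np.float32)*1000); print(n,t,d['conf'],c.round(3),r,np.percentile(P[:,2],[2,50,98]))
```

```text
scene template 0.67 [0.603 0.195 0.02 ] ((921.0145263671875, 147.21392822265625), (136.55264282226562, 777.75634765625), 80.81309509277344) [-0.00148771  0.01988217  0.05166204]
scene gauge 0.74 [ 0.615 -0.146  0.014] ((901.302978515625, -104.1483154296875), (811.9151000976562, 257.11175537109375), 8.101906776428223) [0.0042485  0.01357686 0.04958942]
side template 0.88 [0.589 0.212 0.02 ] ((479.0657653808594, 484.48236083984375), (99.02428436279297, 779.0255126953125), 22.13591766357422) [0.00314691 0.02003362 0.05119128]
side gauge 0.72 [ 0.602 -0.124  0.013] ((504.5696716308594, 281.0655212402344), (165.7700653076172, 1163.3621826171875), 13.683807373046875) [0.00567783 0.01281577 0.0657568 ]
```

View pics/crop.png

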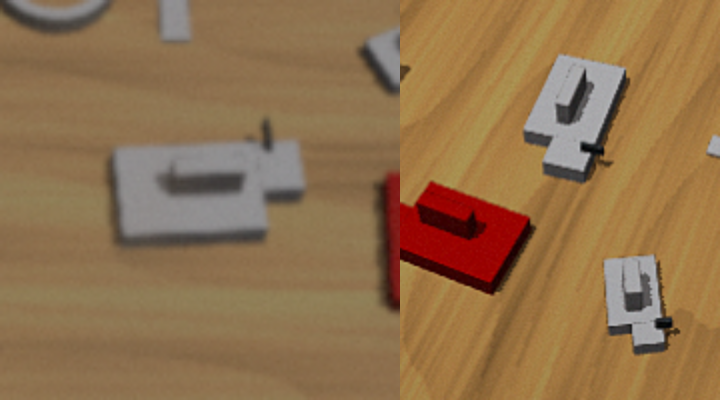

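View pics/crop2.png

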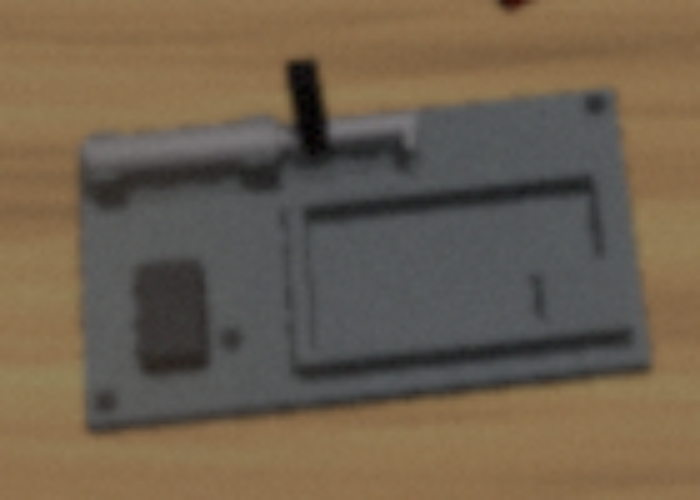

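Run:
```python
from h import *
s=observe(); print(toolT(s).round(3)); p=vision.read_camera('wrist'); print(np.array(p['T_tool_cam']).round(3))
# template edges from scene/side clouds
for n in ['scene','side']:
    p=shot(n); C=cloud(p)
    for nm,box,zr in [('plate',(.52,.68,.1,.31),(.016,.024)),('rib',(.52,.68,.1,.31),(.045,.056)),('base',(.5,.74,-.3,.03),(.008,.015)),('post',(.5,.74,-.3,.03),(.07,.1))]:
        m=(C[...,0]>box[0])&(C[...,0]<box[1])&(C[...,1]>box[2])&(C[...,1]<box[3])&(C[...,2]>zr[0])&(C[...,2]<zr[1])&(p['range_z']>0)
        m=m.astype(np.uint8)
        P=C[m>0][:,:2]
        if len(P)<8: print(n,nm,len(P));continue
        r=cv2.minAreaRect((P*1000).astype(np.float32)); print(n,nm,len(P),P.mean(0).round(4),np.array(r[0]).round(1),np.array(r[1]).round(1),round(r[2],1))
```

```text
[[ 0.     0.378 -0.926  0.199]
 [-0.    -0.926 -0.378 -0.486]
 [-1.     0.    -0.     0.227]
 [ 0.     0.     0.     1.   ]]
[[ 0.    -0.252  0.968 -0.16 ]
 [ 1.    -0.001 -0.    -0.   ]
 [ 0.001  0.968  0.252 -0.068]
 [ 0.     0.     0.     1.   ]]
scene plate 1016 [0.5993 0.1955] [595.7 201.9] [ 77.6 133.1] 4.5
scene rib 134 [0.5989 0.1957] [597.8 196.2] [18.  51.1] 3.1
scene base 3598 [ 0.6151 -0.145 ] [ 608.7 -131.4] [200.9 291.5] 5.3
scene post 63 [ 0.5647 -0.1673] [ 561.9 -167.7] [17.7 14.1] 6.3
side plate 1508 [0.5924 0.2036] [593.  203.3] [ 81.3 134.6] 6.6
side rib 172 [0.5965 0.1997] [597.  197.8] [14.7 51.1] 3.7
side base 2797 [ 0.5989 -0.1273] [ 608.8 -145.7] [150.1 260.4] 8.3
side post 65 [ 0.5608 -0.1643] [ 561.1 -167.1] [13.7 19.3] 5.3
```

```bash
cat >> h.py <<'E'
def plan(tgt,yaw,n=None,pos=None,a=None):
    s=observe(); T=toolT(s)
    p=T[:3,3] if pos is None else np.array(pos); a0=np.arctan2(T[1,1],T[0,1]) if a is None else a
    d=np.array(tgt)-p; da=(yaw-a0+np.pi)%(2*np.pi)-np.pi
    n=n or int(max(np.ceil(np.linalg.norm(d)/.048),np.ceil(abs(da)/.145),1))
    print('from',p.round(4),'yaw',np.degrees(a0).round(2),'d',d.round(4),'da',da.round(4))
    for i in range(n):
        c,s_=np.cos(a0+da*i/n),np.sin(a0+da*i/n); w=d/n*1000
        print('slide',[round(-w[2],1),round(w[0]*c+w[1]*s_,1),round(w[0]*s_-w[1]*c,1)],'spin',round(-da/n,3))
E
python3 - <<'E'
from h import *
plan([.63,-.174,.22],np.radians(5.5))
E
```

```text
from [ 0.1986 -0.486   0.2268] yaw -67.78 d [ 0.4314  0.312  -0.0068] da 1.279
slide [np.float64(0.6), np.float64(-10.5), np.float64(-43.1)] spin -0.107
slide [np.float64(0.6), np.float64(-5.8), np.float64(-44.0)] spin -0.107
slide [np.float64(0.6), np.float64(-1.1), np.float64(-44.4)] spin -0.107
slide [np.float64(0.6), np.float64(3.6), np.float64(-44.2)] spin -0.107
slide [np.float64(0.6), np.float64(8.3), np.float64(-43.6)] spin -0.107
slide [np.float64(0.6), np.float64(12.9), np.float64(-42.5)] spin -0.107
slide [np.float64(0.6), np.float64(17.3), np.float64(-40.8)] spin -0.107
slide [np.float64(0.6), np.float64(21.6), np.float64(-38.8)] spin -0.107
slide [np.float64(0.6), np.float64(25.6), np.float64(-36.3)] spin -0.107
slide [np.float64(0.6), np.float64(29.3), np.float64(-33.3)] spin -0.107
slide [np.float64(0.6), np.float64(32.7), np.float64(-30.0)] spin -0.107
slide [np.float64(0.6), np.float64(35.7), np.float64(-26.4)] spin -0.107
```

>>> {"method": "send_rows", "body": {"motion": [{"hand": 1,"slide": [0,-10,-43],"spin": -0.107},{"hand": 1,"slide": [0,-6,-44],"spin": -0.107},{"hand": 1,"slide": [0,-1,-44],"spin": -0.107},{"hand": 1,"slide": [0,4,-44],"spin": -0.107},{"hand": 1,"slide": [0,8,-44],"spin": -0.107},{"hand": 1,"slide": [0,13,-42],"spin": -0.107},{"hand": 1,"slide": [0,17,-41],"spin": -0.107},{"hand": 1,"slide": [0,22,-39],"spin": -0.107}]}}

```text
time: 2.45
tool_pos: [0.4899, -0.2726, 0.2265]
tool_rot: [0.402, 1.567, -1.475]
contact_force: [-0.1, -1.6, 0.3]
opening: 0.0919
```

Run:
```python
from h import *
plan([.63,-.174,.22],np.radians(5.5))
```

```text
from [ 0.4899 -0.2726  0.2265] yaw -17.51 d [ 0.1401  0.0986 -0.0065] da 0.4016
slide [np.float64(1.6), np.float64(26.0), np.float64(-34.0)] spin -0.1
slide [np.float64(1.6), np.float64(29.3), np.float64(-31.3)] spin -0.1
slide [np.float64(1.6), np.float64(32.2), np.float64(-28.2)] spin -0.1
slide [np.float64(1.6), np.float64(34.9), np.float64(-24.8)] spin -0.1
```

>>> {"method": "send_rows", "body": {"motion": [{"hand": 1,"slide": [2,26,-34],"spin": -0.1},{"hand": 1,"slide": [2,29,-31],"spin": -0.1},{"hand": 1,"slide": [2,32,-28],"spin": -0.1},{"hand": 1,"slide": [2,35,-25],"spin": -0.1},{"hand": 1,"slide": [0,0,0],"spin": 0},{"hand": 1,"slide": [0,0,0],"spin": 0}]}}

```text
time: 3.05
tool_pos: [0.638, -0.163, 0.2165]
tool_rot: [0.19, 1.568, -1.259]
contact_force: [-0.3, -1.3, -0.8]
opening: 0.0916
```

Run:
```python
from h import *
import pickle
s=observe(); p=shot('wrist'); cv2.imwrite('pics/w1.png',p['pixels']); pickle.dump((s,p),open('w1.pkl','wb'))
print(s['tool_pos'],s['tool_rot'],np.abs(s['qvel']).max(),(p['range_z']>0).mean())
```

```text
[ 0.63801158 -0.16299454  0.216472  ] [ 0.18968772  1.56772988 -1.25947475] 0.03632975986296118 0.94625
```

View pics/w1.png

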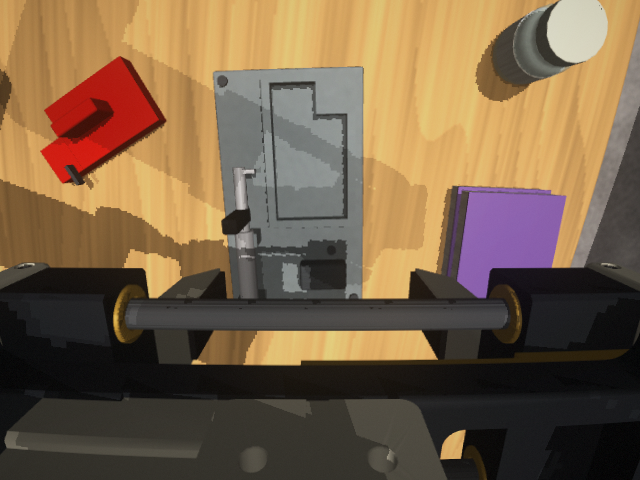

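Run:
```python
from h import *
a=cv2.imread('pics/w1.png')[50:305,205:375]
cv2.imwrite('pics/w1z.png',cv2.resize(a,(0,0),fx=2.35*1.0,fy=2.35,interpolation=cv2.INTER_CUBIC))
b=cv2.imread('pics/w1.png')[60:230,210:370]
cv2.imwrite('pics/w1y.png',cv2.resize(b,(0,0),fx=3.5,fy=3.5,interpolation=cv2.INTER_CUBIC))
```

```text
(no output)
```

View pics/w1y.png

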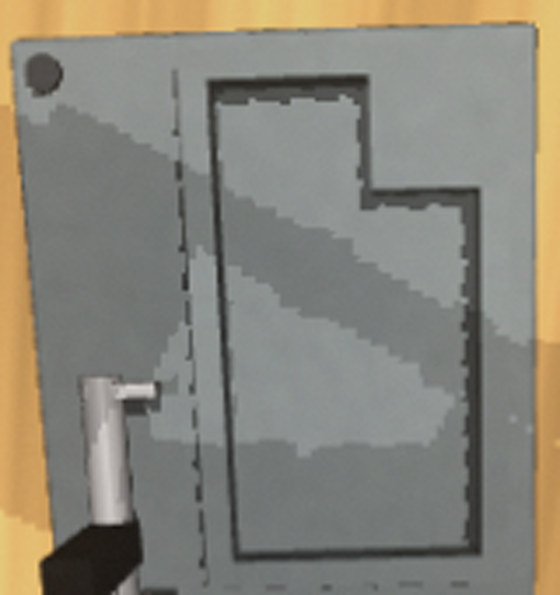

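```bash
cat >> h.py <<'E'
from scipy.optimize import least_squares
def fit(p,uv,M,x0,freez=True):
    uv=np.array(uv,float);M=np.array(M,float)
    def w(q):
        c,s=np.cos(q[2]),np.sin(q[2]); X=M.copy(); X[:,0]=q[0]+c*M[:,0]-s*M[:,1]; X[:,1]=q[1]+s*M[:,0]+c*M[:,1]
        if len(q)>3: X[:,2]+=q[3]
        return X
    r=least_squares(lambda q:(proj(p,w(q))-uv).ravel(),x0,x_scale=[.01,.01,.02,.01][:len(x0)])
    return r.x,(r.fun.reshape(-1,2)).round(1)
E
python3 - <<'E'
from h import *
import pickle
s,p=pickle.load(open('w1.pkl','rb'))
c=np.array([(208,80),(369,76),(370,189),(481,188),(481,553),(235,557),(12,41),(535,25)],float)
uv=(c+.5)/3.5-.5+[210,60]
M=np.array([(-17,112,28),(27,112,28),(27,82,28),(57,82,28),(57,-22,28),(-17,-22,28),(-75,128,12),(75,128,12)])/1000
for x0 in ([.61,-.14,.09],[.61,-.14,.09,0]):
    q,r=fit(p,uv,M,x0); print(q.round(4),np.degrees(q[2]).round(2),r.tolist())
C=cloud(p)
for lab,(u,v) in {'floor':(300,180),'base':(240,110),'wall':(285,77),'wall2':(265,160),'posttop':(236,217),'rod':(239,195),'table':(180,220)}.items():
    print(lab,np.median(C[v-2:v+3,u-2:u+3].reshape(-1,3),0).round(4))
d=C[...,2];
E
```

```text
[ 0.6106 -0.1477  0.1462] 8.37 [[-0.1, 0.1], [-0.0, -0.2], [0.5, 0.3], [-0.3, -0.2], [0.2, 0.4], [-0.4, 1.1], [-0.7, -0.5], [0.7, -0.8]]
[ 0.6105 -0.1475  0.1461 -0.0027] 8.37 [[0.2, 0.3], [-0.1, 0.1], [0.5, 0.3], [-0.6, -0.2], [-0.1, -0.3], [-0.2, 0.3], [0.0, -0.2], [0.3, -0.4]]
floor [ 0.6165 -0.1292  0.0142]
base [ 0.5484 -0.0664  0.0139]
wall [ 0.5923 -0.033   0.0299]
wall2 [ 0.5804 -0.1122  0.0296]
posttop [ 0.5664 -0.162   0.0815]
rod [ 0.5598 -0.1481  0.0438]
table [ 0.4857 -0.1907  0.0022]
```

Run:
```python
from h import *
plan([.606,.139,.2165],np.radians(4.5))
```

```text
from [ 0.6378 -0.1629  0.2165] yaw 6.94 d [-0.0318  0.3019  0.    ] da -0.0426
slide [np.float64(-0.0), np.float64(0.7), np.float64(-43.4)] spin 0.006
slide [np.float64(-0.0), np.float64(0.4), np.float64(-43.4)] spin 0.006
slide [np.float64(-0.0), np.float64(0.2), np.float64(-43.4)] spin 0.006
slide [np.float64(-0.0), np.float64(-0.1), np.float64(-43.4)] spin 0.006
slide [np.float64(-0.0), np.float64(-0.4), np.float64(-43.4)] spin 0.006
slide [np.float64(-0.0), np.float64(-0.6), np.float64(-43.4)] spin 0.006
slide [np.float64(-0.0), np.float64(-0.9), np.float64(-43.4)] spin 0.006
```

>>> {"method": "send_rows", "body": {"motion": [{"hand": 1,"slide": [0,1,-44],"spin": 0.006},{"hand": 1,"slide": [0,0,-44],"spin": 0.006},{"hand": 1,"slide": [0,0,-44],"spin": 0.006},{"hand": 1,"slide": [0,0,-44],"spin": 0.006},{"hand": 1,"slide": [0,-1,-43],"spin": 0.006},{"hand": 1,"slide": [0,-1,-43],"spin": 0.006},{"hand": 1,"slide": [0,0,-40],"spin": 0.006},{"hand": 0,"slide": [0,0,0],"spin": 0}]}}

```text
time: 3.9
tool_pos: [0.6028, 0.1355, 0.2173]
tool_rot: [0.491, 1.566, -1.027]
contact_force: [0.4, -1.4, 1.1]
opening: 0.0878
```

>>> {"method": "send_rows", "body": {"motion": [{"hand": 0,"slide": [0,0,0],"spin": 0},{"hand": 0,"slide": [0,0,0],"spin": 0}]}}

```text
time: 4.1
tool_pos: [0.6024, 0.1336, 0.2181]
tool_rot: [0.516, 1.565, -1.003]
contact_force: [0.2, -0.1, -0.6]
opening: 0.0725
```

Run:
```python
from h import *
import pickle
s=observe(); p=shot('wrist'); cv2.imwrite('pics/w2.png',p['pixels']); pickle.dump((s,p),open('w2.pkl','wb'))
print(s['tool_pos'],s['tool_rot'],s['opening'],np.abs(s['qvel']).max())
```

```text
[0.60242001 0.13356886 0.2180571 ] [ 0.51627172  1.56521614 -1.00331702] 0.07246098515243714 0.02133053573491335
```

View pics/w2.png

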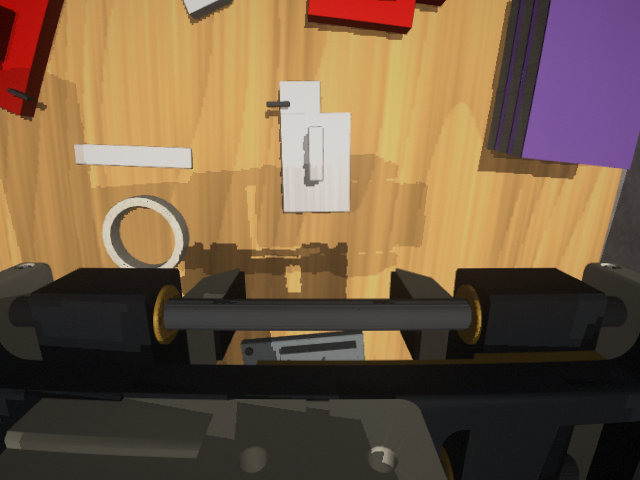

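Run:
```python
from h import *
b=cv2.imread('pics/w2.png')[70:225,255:365]
cv2.imwrite('pics/w2y.png',cv2.resize(b,(0,0),fx=3.8,fy=3.8,interpolation=cv2.INTER_CUBIC))
```

```text
(no output)
```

View pics/w2y.png

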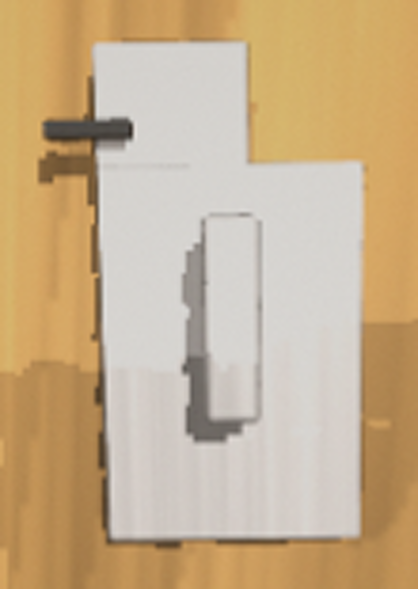

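Run:
```python
from h import *
import pickle
s,p=pickle.load(open('w2.pkl','rb'))
c=np.array([(95,43),(247,43),(249,163),(361,161),(359,537),(109,538),(203,214),(260,214),(258,419),(209,420)],float)
uv=(c+.5)/3.8-.5+[255,70]
M=np.array([(-35,65,20),(5,65,20),(5,35,20),(35,35,20),(35,-65,20),(-35,-65,20),(-7,20,50),(7,20,50),(7,-30,50),(-7,-30,50)])/1000
for x0 in ([.6,.2,.09],[.6,.2,.09,0]):
    q,r=fit(p,uv,M,x0); print(q.round(4),np.degrees(q[2]).round(2),r.tolist())
cc,ss=np.cos(q[2]),np.sin(q[2]); rib=np.array([q[0]+ss*.005,q[1]-cc*.005]); print('rib',rib.round(4), toolT(s)[:3,1])
print('pix sep fin')
plan([rib[0],rib[1],.08],q[2])
C=cloud(p); 
for (u,v) in [(315,150),(300,180),(230,250),(400,150)]: print(np.median(C[v-2:v+3,u-2:u+3].reshape(-1,3),0).round(4))
```

```text
[0.5986 0.2018 0.0601] 3.44 [[-0.5, -0.2], [0.4, -0.7], [0.1, -0.3], [0.7, -0.0], [0.0, -0.2], [0.2, 0.2], [-0.3, 0.2], [-0.1, 0.0], [0.7, 0.6], [-1.1, 0.5]]
[ 0.5986  0.2018  0.0601 -0.0021] 3.44 [[-0.2, 0.2], [0.4, -0.4], [0.1, -0.1], [0.5, 0.2], [-0.2, -0.6], [0.3, -0.2], [-0.3, 0.2], [-0.2, 0.1], [0.7, 0.3], [-1.0, 0.2]]
rib [0.5989 0.1968] [0.99868505 0.05119169 0.0027546 ]
pix sep fin
from [0.6025 0.1332 0.2181] yaw 2.91 d [-0.0036  0.0637 -0.1381] da 0.0093
slide [np.float64(34.5), np.float64(-0.1), np.float64(-15.9)] spin -0.002
slide [np.float64(34.5), np.float64(-0.1), np.float64(-15.9)] spin -0.002
slide [np.float64(34.5), np.float64(-0.0), np.float64(-15.9)] spin -0.002
slide [np.float64(34.5), np.float64(0.0), np.float64(-15.9)] spin -0.002
[0.5982 0.2003 0.0524]
[0.584  0.1691 0.0225]
[0.5053 0.0832 0.0022]
[0.6895 0.2048 0.0021]
```

>>> {"method": "send_rows", "body": {"motion": [{"hand": 0,"slide": [34,0,-16],"spin": -0.002},{"hand": 0,"slide": [34,0,-16],"spin": -0.002},{"hand": 0,"slide": [34,0,-16],"spin": -0.002},{"hand": 0,"slide": [34,0,-16],"spin": -0.002},{"hand": 0,"slide": [0,0,0],"spin": 0},{"hand": 0,"slide": [0,0,0],"spin": 0}]}}

```text
time: 4.75
tool_pos: [0.6045, 0.187, 0.0807]
tool_rot: [0.938, 1.559, -0.589]
contact_force: [0.3, 0.2, -0.1]
opening: 0.0459
```

Run:
```python
from h import *
plan([.5989,.1968,.025],.0601,3); print(observe()['opening'])
```

```text
from [0.6045 0.187  0.0807] yaw 2.52 d [-0.0056  0.0098 -0.0557] da 0.0162
slide [np.float64(18.6), np.float64(-1.7), np.float64(-3.3)] spin -0.005
slide [np.float64(18.6), np.float64(-1.7), np.float64(-3.3)] spin -0.005
slide [np.float64(18.6), np.float64(-1.7), np.float64(-3.4)] spin -0.005
0.04589903146795445
```

```bash
cat >> h.py <<'E'
def go(tgt,yaw,n=1):
    s=observe(); T=toolT(s); a0=np.arctan2(T[1,1],T[0,1]); d=np.array(tgt)-T[:3,3]
    da=(yaw-a0+np.pi)%(2*np.pi)-np.pi
    print('t',round(s['time'],2),'at',T[:3,3].round(4),'yaw',np.degrees(a0).round(2),'down',T[:3,0].round(4),'jaw z',T[2,1].round(4),'open',round(s['opening'],4),'F',s['contact_force'].round(1))
    print(n,'x slide',(T[:3,:3].T@d*1000/n).round(1),'spin',round(-da/n,4))
E
python3 - <<'E'
from h import *
go([.5989,.1968,.025],.0601,4)
E
```

```text
t 4.75 at [0.6045 0.187  0.0807] yaw 2.52 down [ 0.0099 -0.0066 -0.9999] jaw z 0.0096 open 0.0459 F [ 0.3  0.2 -0.1]
4 x slide [13.9 -1.4 -2.6] spin -0.004
```

>>> {"method": "send_rows", "body": {"motion": [{"hand": 0,"slide": [12,-3,-5],"spin": -0.008},{"hand": 0,"slide": [12,-3,-5],"spin": -0.008},{"hand": 0,"slide": [0,0,0],"spin": 0},{"hand": 0,"slide": [0,0,0],"spin": 0}]}}

```text
time: 5.15
tool_pos: [0.6009, 0.1944, 0.0595]
tool_rot: [1.189, 1.553, -0.325]
contact_force: [1.4, -0.1, 1.0]
opening: 0.0456
```

Run:
```python
from h import *
go([.5989,.1968,.025],.0601,3)
```

```text
t 5.15 at [0.6009 0.1944 0.0595] yaw 3.29 down [ 0.017  -0.0057 -0.9998] jaw z 0.0167 open 0.0456 F [ 1.4 -0.1  1. ]
3 x slide [11.5 -0.8 -0.9] spin -0.0009
```

>>> {"method": "send_rows", "body": {"motion": [{"hand": 0,"slide": [33,-2.5,-2.5],"spin": -0.002}]}}

```text
time: 5.25
tool_pos: [0.6028, 0.197, 0.0311]
tool_rot: [1.379, 1.543, -0.133]
contact_force: [0.8, -0.0, 0.3]
opening: 0.0458
```

Run:
```python
from h import *
for i in range(5):
    go([.5989,.1968,.025],.0601,1)
    p=vision.read_camera('wrist')
cv2.imwrite('pics/w3.png',p['pixels'])
```

```text
t 5.25 at [0.6028 0.197  0.0311] yaw 3.38 down [ 0.0277 -0.0037 -0.9996] jaw z 0.0274 open 0.0458 F [ 0.8 -0.   0.3]
1 x slide [ 6.  -4.1 -0. ] spin -0.0011
t 5.3 at [0.5975 0.1964 0.0231] yaw 3.41 down [ 0.0147 -0.0062 -0.9999] jaw z 0.0144 open 0.0458 F [-3.1 -1.  -4. ]
1 x slide [-1.9  1.4 -0.3] spin -0.0006
t 5.35 at [0.5964 0.1961 0.0238] yaw 3.41 down [ 0.0111 -0.007  -0.9999] jaw z 0.0107 open 0.0458 F [-1.  -0.2 -0.1]
1 x slide [-1.2  2.5 -0.5] spin -0.0005
t 5.4 at [0.5975 0.1963 0.0254] yaw 3.41 down [ 0.0134 -0.0065 -0.9999] jaw z 0.013 open 0.0461 F [-0.2  0.  -0.2]
1 x slide [ 0.4  1.4 -0.5] spin -0.0006
t 5.45 at [0.5987 0.1965 0.0267] yaw 3.41 down [ 0.0162 -0.006  -0.9999] jaw z 0.0158 open 0.0459 F [ 0.1 -0.  -0. ]
1 x slide [ 1.7  0.2 -0.3] spin -0.0006
```

View pics/w3.png

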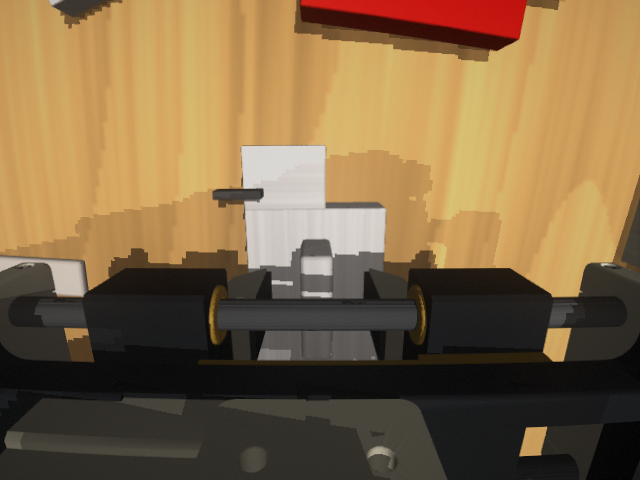

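>>> {"method": "send_rows", "body": {"grip_force": 35, "motion": [{"hand": -1,"slide": [1,0,0],"spin": 0},{"hand": -1,"slide": [0,0,0],"spin": 0},{"hand": -1,"slide": [0,0,0],"spin": 0},{"hand": -1,"slide": [0,0,0],"spin": 0}]}}

```text
time: 5.9
tool_pos: [0.6018, 0.1968, 0.0307]
tool_rot: [1.331, 1.546, -0.18]
contact_force: [-1.2, 0.2, -1.3]
opening: 0.0187
```

Run:
```python
from h import *
for i in range(3):
    go([.5989,.1968,.025],.0601,1)
    p=vision.read_camera('wrist')
```

```text
t 5.9 at [0.6018 0.1968 0.0307] yaw 3.39 down [ 0.0241 -0.0044 -0.9997] jaw z 0.0238 open 0.0187 F [-1.2  0.2 -1.3]
1 x slide [ 5.6 -3.  -0.2] spin -0.0009
t 5.95 at [0.6015 0.1968 0.0306] yaw 3.39 down [ 0.0235 -0.0045 -0.9997] jaw z 0.0232 open 0.0143 F [-3.   0.3  2.3]
1 x slide [ 5.5 -2.7 -0.2] spin -0.0009
t 6.0 at [0.6014 0.1968 0.0306] yaw 3.39 down [ 0.0232 -0.0045 -0.9997] jaw z 0.0229 open 0.0139 F [-2.4  0.1  5.5]
1 x slide [ 5.6 -2.6 -0.2] spin -0.0009
```

>>> {"method": "send_rows", "body": {"motion": [{"hand": -0.3,"slide": [0,0,0],"spin": 0},{"hand": -0.3,"slide": [-15,0,0],"spin": 0},{"hand": -0.3,"slide": [-15,0,0],"spin": 0}]}}

```text
time: 6.35
tool_pos: [0.5999, 0.1967, 0.0602]
tool_rot: [1.256, 1.55, -0.255]
contact_force: [0.4, 0.0, 0.8]
opening: 0.0307
```

Run:
```python
from h import *
for i in range(7):
    go([.5989,.1968,.025],.0601,1)
    p=vision.read_camera('wrist')
```

```text
t 6.35 at [0.5999 0.1967 0.0602] yaw 3.39 down [ 0.0202 -0.0053 -0.9998] jaw z 0.0199 open 0.0307 F [0.4 0.  0.8]
1 x slide [35.1 -1.7 -0.4] spin -0.0009
t 6.4 at [0.6013 0.197  0.063 ] yaw 3.4 down [ 0.0243 -0.0044 -0.9997] jaw z 0.024 open 0.0318 F [1.3 0.2 1. ]
1 x slide [37.9 -3.3 -0.2] spin -0.0008
t 6.45 at [0.6014 0.197  0.0621] yaw 3.4 down [ 0.0249 -0.0043 -0.9997] jaw z 0.0246 open 0.0317 F [0.2 0.8 0.2]
1 x slide [37.  -3.4 -0.2] spin -0.0008
t 6.5 at [0.6007 0.1968 0.0609] yaw 3.39 down [ 0.0233 -0.0047 -0.9997] jaw z 0.0229 open 0.0322 F [-0.1  0.  -0.3]
1 x slide [35.8 -2.6 -0.3] spin -0.0009
t 6.55 at [0.6001 0.1967 0.0599] yaw 3.4 down [ 0.0215 -0.005  -0.9998] jaw z 0.0211 open 0.0322 F [ 0.2  0.8 -0.1]
1 x slide [34.9 -1.9 -0.4] spin -0.0008
t 6.6 at [0.5996 0.1966 0.0592] yaw 3.4 down [ 0.0202 -0.0053 -0.9998] jaw z 0.0198 open 0.0322 F [ 0.1  0.1 -0.8]
1 x slide [34.2 -1.4 -0.4] spin -0.0008
t 6.65 at [0.5994 0.1966 0.0589] yaw 3.4 down [ 0.0194 -0.0055 -0.9998] jaw z 0.019 open 0.0321 F [0.1 0.1 0. ]
1 x slide [33.8 -1.1 -0.5] spin -0.0008
```

>>> {"method": "send_rows", "body": {"motion": [{"hand": -0.3,"slide": [-28,0,0],"spin": 0},{"hand": -0.3,"slide": [45,0,0],"spin": 0}]}}

```text
time: 6.9
tool_pos: [0.6034, 0.1973, 0.0462]
tool_rot: [1.393, 1.542, -0.119]
contact_force: [1.8, 0.6, 0.6]
opening: 0.0322
```

Run:
```python
from h import *
for i in range(8):
    if i in(0,2,4,6,7): go([.5989,.1968,.025],.0601,1)
    p=vision.read_camera('wrist')
```

```text
t 6.9 at [0.6034 0.1973 0.0462] yaw 3.39 down [ 0.029  -0.0035 -0.9996] jaw z 0.0287 open 0.0322 F [1.8 0.6 0.6]
1 x slide [21.1 -5.2  0.1] spin -0.0009
t 7.0 at [0.5926 0.1948 0.0325] yaw 3.39 down [ 1.0e-04 -9.5e-03 -1.0e+00] jaw z -0.0005 open 0.0321 F [-0.6 -0.9 -1.1]
1 x slide [ 7.5  6.4 -1.7] spin -0.001
t 7.1 at [0.5954 0.1955 0.0366] yaw 3.39 down [ 0.0068 -0.008  -0.9999] jaw z 0.0063 open 0.0318 F [-0.6  0.9  1. ]
1 x slide [11.6  3.5 -1.2] spin -0.001
t 7.2 at [0.5971 0.1959 0.0387] yaw 3.39 down [ 0.0116 -0.0071 -0.9999] jaw z 0.0112 open 0.0324 F [ 0.5 -0.7  0.6]
1 x slide [13.7  1.7 -0.9] spin -0.001
t 7.25 at [0.5974 0.1959 0.039 ] yaw 3.39 down [ 0.0124 -0.0069 -0.9999] jaw z 0.012 open 0.032 F [-0.   0.   0.7]
1 x slide [14.   1.4 -0.9] spin -0.001
```

>>> {"method": "send_rows", "body": {"motion": [{"hand": -0.3,"slide": [15,1.5,-1],"spin": -0.001}]}}

```text
time: 7.4
tool_pos: [0.601, 0.1973, 0.0266]
tool_rot: [1.21, 1.552, -0.301]
contact_force: [-0.0, 1.4, 0.5]
opening: 0.0324
```

Run:
```python
from h import *
for i in range(8):
    if i in(0,2,4,6,7): go([.5989,.1968,.025],.0601,1)
    p=vision.read_camera('wrist')
go([.5989,.1968,.025],.0601,1)
```

```text
t 7.4 at [0.601  0.1973 0.0266] yaw 3.45 down [ 0.0183 -0.0057 -0.9998] jaw z 0.018 open 0.0324 F [-0.   1.4  0.5]
1 x slide [ 1.6 -2.1  0.4] spin 0.0001
t 7.5 at [0.5983 0.1968 0.0227] yaw 3.45 down [ 0.0108 -0.0072 -0.9999] jaw z 0.0103 open 0.0318 F [-0.5  0.4  0.1]
1 x slide [-2.3  0.6  0.1] spin 0.0001
t 7.6 at [0.5986 0.1969 0.0235] yaw 3.45 down [ 0.0115 -0.0071 -0.9999] jaw z 0.011 open 0.032 F [ 0.2 -0.3 -0.4]
1 x slide [-1.5  0.3  0.1] spin 0.0001
t 7.7 at [0.599  0.1969 0.0241] yaw 3.45 down [ 0.0126 -0.0069 -0.9999] jaw z 0.0122 open 0.0322 F [-0.2  0.5 -0.3]
1 x slide [-0.9 -0.1  0.1] spin 0.0
t 7.75 at [0.5991 0.1969 0.0242] yaw 3.45 down [ 0.0128 -0.0068 -0.9999] jaw z 0.0124 open 0.0319 F [ 0.2  0.3 -0.7]
1 x slide [-0.8 -0.2  0.1] spin 0.0
t 7.8 at [0.5991 0.1969 0.0243] yaw 3.45 down [ 0.013  -0.0068 -0.9999] jaw z 0.0125 open 0.0322 F [ 0.  -0.1  0. ]
1 x slide [-0.7 -0.2  0.1] spin 0.0001
```

Well placed. Close.

>>> {"method": "send_rows", "body": {"grip_force": 35, "motion": [{"hand": -1,"slide": [0,0,0],"spin": 0},{"hand": -1,"slide": [0,0,0],"spin": 0},{"hand": -1,"slide": [0,0,0],"spin": 0},{"hand": -1,"slide": [0,0,0],"spin": 0}]}}

```text
time: 8.2
tool_pos: [0.5995, 0.197, 0.0251]
tool_rot: [1.075, 1.555, -0.435]
contact_force: [-1.1, -0.3, 0.5]
opening: 0.0137
```

Run:
```python
from h import *
import pickle
for i in range(2):
    go([.5989,.1968,.06],.0601,1)
    p=vision.read_camera('wrist')
s=observe(); p=shot('wrist'); pickle.dump((s,p),open('w4.pkl','wb')); cv2.imwrite('pics/w4.png',p['pixels'])
```

```text
t 8.2 at [0.5995 0.197  0.0251] yaw 3.44 down [ 0.0141 -0.0065 -0.9999] jaw z 0.0136 open 0.0137 F [-1.1 -0.3  0.5]
1 x slide [-34.9  -0.1   0.4] spin -0.0
t 8.25 at [0.5995 0.197  0.0251] yaw 3.44 down [ 0.014  -0.0065 -0.9999] jaw z 0.0136 open 0.0136 F [-0.2  0.1  1.7]
1 x slide [-34.9  -0.1   0.4] spin -0.0001
```

>>> {"method": "send_rows", "body": {"motion": [{"hand": -1,"slide": [-20,0,0],"spin": 0},{"hand": -1,"slide": [-30,0,0],"spin": 0},{"hand": -1,"slide": [-25,0,0],"spin": 0}]}}

```text
time: 8.65
tool_pos: [0.5944, 0.1965, 0.0953]
tool_rot: [-0.001, 1.561, -1.512]
contact_force: [0.3, 0.4, -2.5]
opening: 0.0139
```

Run:
```python
from h import *
for i in range(4):
    p=vision.read_camera('wrist')
cv2.imwrite('pics/w5.png',p['pixels'])
go([.625,-.105,.09],.1461,8)
plan([.625,-.105,.09],.1461,8)
```

```text
t 8.85 at [0.5946 0.1966 0.0944] yaw 3.44 down [ 0.0018 -0.0091 -1.    ] jaw z 0.0012 open 0.0138 F [ 0.1  0.5 -4.3]
8 x slide [ 0.9  1.5 37.9] spin -0.0108
from [0.5946 0.1966 0.0944] yaw 3.44 d [ 0.0304 -0.3016 -0.0044] da 0.0861
slide [np.float64(0.5), np.float64(1.5), np.float64(37.9)] spin -0.011
slide [np.float64(0.5), np.float64(1.1), np.float64(37.9)] spin -0.011
slide [np.float64(0.5), np.float64(0.7), np.float64(37.9)] spin -0.011
slide [np.float64(0.5), np.float64(0.3), np.float64(37.9)] spin -0.011
slide [np.float64(0.5), np.float64(-0.1), np.float64(37.9)] spin -0.011
slide [np.float64(0.5), np.float64(-0.5), np.float64(37.9)] spin -0.011
slide [np.float64(0.5), np.float64(-0.9), np.float64(37.9)] spin -0.011
slide [np.float64(0.5), np.float64(-1.3), np.float64(37.9)] spin -0.011
```

View pics/w5.png

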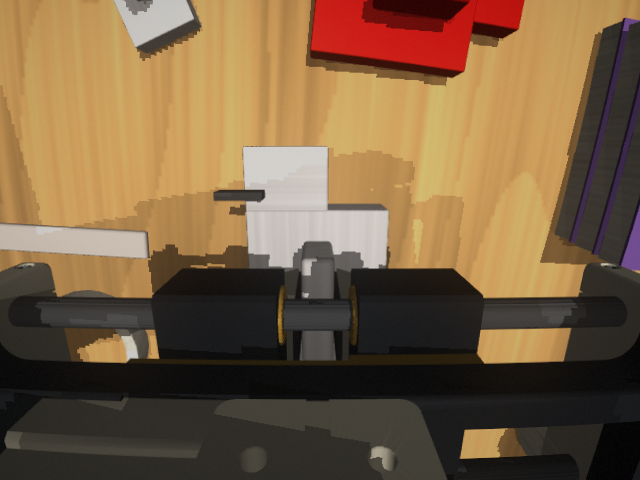

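>>> {"method": "send_rows", "body": {"motion": [{"hand": -1,"slide": [0.5,1.5,25],"spin": -0.011},{"hand": -1,"slide": [0.5,1,40],"spin": -0.012},{"hand": -1,"slide": [0.5,0.5,42],"spin": -0.012},{"hand": -1,"slide": [0.5,0,42],"spin": -0.012},{"hand": -1,"slide": [0.5,0,42],"spin": -0.012},{"hand": -1,"slide": [0.5,-0.5,40],"spin": -0.012},{"hand": -1,"slide": [0.5,-1,30],"spin": -0.011},{"hand": -1,"slide": [0.5,-1,20],"spin": 0}]}}

```text
time: 9.65
tool_pos: [0.6149, -0.0888, 0.0727]
tool_rot: [-1.499, 1.544, -2.918]
contact_force: [0.5, -0.5, -4.3]
opening: 0.0138
```

Run:
```python
from h import *
for i in range(5):
    p=vision.read_camera('wrist')
go([.625,-.105,.09],.1461,1)
```

```text
t 9.9 at [ 0.6152 -0.0857  0.0737] yaw 8.82 down [-0.0252 -0.0054 -0.9997] jaw z -0.0257 open 0.0139 F [-0.1  0.5 -3.3]
1 x slide [-16.4   6.3  20.6] spin 0.0079
```

>>> {"method": "send_rows", "body": {"motion": [{"hand": -1,"slide": [-45,3,10],"spin": 0.004}]}}

```text
time: 10.0
tool_pos: [0.6161, -0.0917, 0.1121]
tool_rot: [-1.706, 1.531, -3.124]
contact_force: [0.6, -0.3, -4.8]
opening: 0.0135
```

Run:
```python
from h import *
for i in range(7):
    p=vision.read_camera('wrist')
go([.625,-.105,.09],.1461,1)
```

```text
t 10.35 at [ 0.6197 -0.0938  0.117 ] yaw 8.65 down [-0.0281 -0.0045 -0.9996] jaw z -0.0284 open 0.0134 F [ 0.2 -0.8 -3.1]
1 x slide [26.9  4.3 11.9] spin 0.0049
```

>>> {"method": "send_rows", "body": {"motion": [{"hand": -1,"slide": [40,0,5],"spin": 0.004},{"hand": -1,"slide": [0,0,0],"spin": 0}]}}

```text
time: 10.55
tool_pos: [0.6181, -0.0975, 0.0744]
tool_rot: [-1.607, 1.539, -3.029]
contact_force: [-1.3, 0.3, -4.7]
opening: 0.0136
```

Run:
```python
from h import *
for i in range(7):
    p=vision.read_camera('wrist')
go([.625,-.105,.09],.1461,1)
```

```text
t 10.9 at [ 0.6235 -0.0988  0.0823] yaw 8.5 down [-0.0159 -0.0076 -0.9998] jaw z -0.0169 open 0.0134 F [-0.2 -0.1 -3.6]
1 x slide [-7.6  0.5  6.4] spin 0.0023
```

>>> {"method": "send_rows", "body": {"motion": [{"hand": -1,"slide": [-40,1,3],"spin": 0.002}]}}

```text
time: 11.0
tool_pos: [0.6221, -0.1001, 0.118]
tool_rot: [-1.555, 1.544, -2.979]
contact_force: [1.0, -0.5, -3.6]
opening: 0.0139
```

Run:
```python
from h import *
for i in range(7):
    p=vision.read_camera('wrist')
go([.625,-.105,.09],.1461,1)
```

```text
t 11.35 at [ 0.6247 -0.101   0.1212] yaw 8.39 down [-0.018  -0.007  -0.9998] jaw z -0.0189 open 0.0136 F [-0.4  0.  -3.6]
1 x slide [31.2  0.3  3.8] spin 0.0003
```

>>> {"method": "send_rows", "body": {"motion": [{"hand": -1,"slide": [48,0,3],"spin": 0},{"hand": -1,"slide": [0,0,0],"spin": 0}]}}

```text
time: 11.55
tool_pos: [0.6233, -0.1039, 0.0707]
tool_rot: [-1.423, 1.549, -2.848]
contact_force: [-1.3, -0.2, -5.7]
opening: 0.0137
```

Run:
```python
from h import *
for i in range(7):
    p=vision.read_camera('wrist')
go([.625,-.105,.09],.1461,1)
```

```text
t 11.9 at [ 0.6296 -0.1053  0.0803] yaw 8.43 down [-0.0023 -0.0113 -0.9999] jaw z -0.004 open 0.0138 F [ 0.2 -0.3 -3.5]
1 x slide [-9.7 -4.5 -0.8] spin 0.001
```

>>> {"method": "send_rows", "body": {"motion": [{"hand": -1,"slide": [-40,0,0],"spin": 0}]}}

```text
time: 12.0
tool_pos: [0.6264, -0.1039, 0.116]
tool_rot: [-1.145, 1.556, -2.569]
contact_force: [-0.7, 0.2, -3.4]
opening: 0.0136
```

Run:
```python
from h import *
for i in range(7):
    p=vision.read_camera('wrist')
go([.625,-.105,.09],.1461,1)
```

```text
t 12.35 at [ 0.6289 -0.1046  0.1192] yaw 8.43 down [-0.0043 -0.0107 -0.9999] jaw z -0.0059 open 0.0137 F [ 0.3 -0.  -3.5]
1 x slide [29.2 -3.8 -0.4] spin 0.001
```

>>> {"method": "send_rows", "body": {"motion": [{"hand": -1,"slide": [48,0,2],"spin": 0},{"hand": -1,"slide": [0,0,0],"spin": 0}]}}

```text
time: 12.55
tool_pos: [0.6281, -0.1068, 0.0685]
tool_rot: [-0.74, 1.559, -2.164]
contact_force: [-2.1, 1.0, -5.1]
opening: 0.0142
```

Run:
```python
from h import *
import pickle
for i in range(7):
    s=observe();p=shot('wrist')
go([.625,-.105,.09],.1461,1)
pickle.dump((s,p),open('w6.pkl','wb')); cv2.imwrite('pics/w6.png',p['pixels'])
```

```text
t 12.9 at [ 0.6344 -0.1082  0.0784] yaw 8.45 down [ 0.0115 -0.0151 -0.9998] jaw z 0.0091 open 0.0135 F [ 0.2  0.7 -3.5]
1 x slide [-11.8  -8.7  -4.4] spin 0.0014
```

View pics/w6.png

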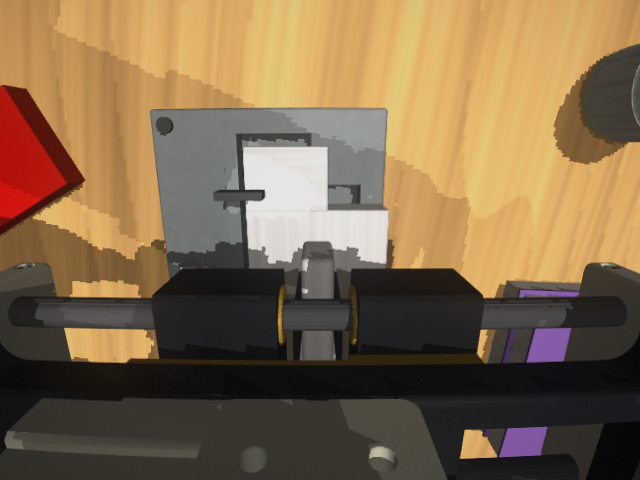

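Run:
```python
from h import *
import pickle
for n,(x0,y0,w,h) in {'w6':(140,95,260,180)}.items():
    b=cv2.imread(f'pics/{n}.png')[y0:y0+h,x0:x0+w]
    cv2.imwrite(f'pics/{n}y.png',cv2.resize(b,(0,0),fx=3,fy=3,interpolation=cv2.INTER_CUBIC))
s,p=pickle.load(open('w6.pkl','rb'))
def pts(q,M):
    M=np.array(M)/1000; c,s=np.cos(q[2]),np.sin(q[2]); X=M.copy();X[:,0]=q[0]+c*M[:,0]-s*M[:,1]; X[:,1]=q[1]+s*M[:,0]+c*M[:,1]; return X
G=pts([.6106,-.1477,.1462],[(-17,112,28.),(27,112,28),(57,82,28),(-75,128,12),(75,128,12)])
print(((proj(p,G)-[140,95]+.5)*3-.5).round(0).tolist())
# template expected in tool frame from grasp at w4
s4,p4=pickle.load(open('w4.pkl','rb'))
X=pts([.5986,.2018,.0601],[(-35,65,20.),(5,65,20),(5,35,20),(35,35,20)])
Tt=np.linalg.inv(toolT(s4)); Y=(np.c_[X,np.ones(4)]@Tt.T)@toolT(s).T
print(((proj(p,Y[:,:3])-[140,95]+.5)*3-.5).round(0).tolist())
```

```text
[[291.0, 116.0], [514.0, 115.0], [661.0, 268.0], [30.0, 43.0], [743.0, 39.0]]Traceback (most recent call last):
  File "<stdin>", line 15, in <module>
  File "h.py", line 24, in proj
    return cv2.projectPoints(X,cv2.Rodrigues(Wi[:3,:3])[0],Wi[:3,3],p['K'],np.array(p['distortion']))[0].reshape(-1,2)
           ~~~~~~~~~~~~~~~~~^^^^^^^^^^^^^^^^^^^^^^^^^^^^^^^^^^^^^^^^^^^^^^^^^^^^^^^^^^^^^^^^^^^^^^^^^
cv2.error: OpenCV(4.12.0) /io/opencv/modules/calib3d/src/calibration_base.cpp:1490: error: (-215:Assertion failed) npoints >= 0 && (depth == CV_32F || depth == CV_64F) in function 'projectPoints'
```

View pics/w6y.png

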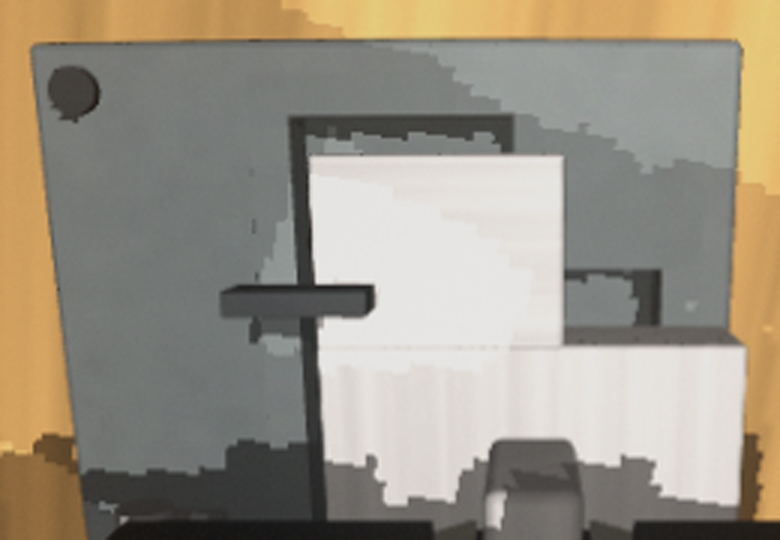

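```bash
cat >> h.py <<'E'
import pickle
def pts(q,M):
    M=np.array(M,float)/1000; c,s=np.cos(q[2]),np.sin(q[2]); X=M.copy();X[:,0]=q[0]+c*M[:,0]-s*M[:,1]; X[:,1]=q[1]+s*M[:,0]+c*M[:,1]; return X
def tmpl_in_tool(p,uv,z=-1):
    """fit template pose (6dof-limited) in tool frame from tongue/plate corners; p wrist pic. Uses PnP"""
    M=np.array([(-35,65,20),(5,65,20),(5,35,20),(35,35,20)],float)/1000
    ok,rv,tv=cv2.solvePnP(M,np.array(uv,float),p['K'],np.array(p['distortion']),flags=cv2.SOLVEPNP_IPPE)
    T=np.eye(4);T[:3,:3]=cv2.Rodrigues(rv)[0];T[:3,3]=tv.ravel(); return np.array(p['T_tool_cam'])@T
E
python3 - <<'E'
from h import *
s,p=pickle.load(open('w6.pkl','rb')); s4,p4=pickle.load(open('w4.pkl','rb'))
X=pts([.5986,.2018,.0601],[(-35,65,20.),(5,65,20),(5,35,20),(35,35,20)])
Tt=np.linalg.inv(toolT(s4)); Y=(np.c_[X,np.ones(4)]@Tt.T)@toolT(s).T
print(((proj(p,Y[:,:3].copy())-[140,95]+.5)*3-.5).round(0).tolist())
c=np.array([(308,156),(563,156),(564,346),(744,346)],float); uv=(c+.5)/3-.5+[140,95]
T=toolT(s)@tmpl_in_tool(p,uv); print(T.round(4)); 
print('pnp rel tool yaw', np.degrees(np.arctan2(T[1,0],T[0,0])))
A=np.eye(4); A[:2,:2]=[[np.cos(.0601),-np.sin(.0601)],[np.sin(.0601),np.cos(.0601)]];A[:3,3]=[.5986,.2018,0]
B=toolT(s)@Tt@A; print(B.round(4)) # expected template pose now
E
```

```text
[[298.0, 152.0], [554.0, 151.0], [553.0, 340.0], [736.0, 340.0]]
[[ 0.9431  0.1042  0.3158  0.6309]
 [ 0.1796 -0.9588 -0.22   -0.1039]
 [ 0.2799  0.2642 -0.923   0.0952]
 [ 0.      0.      0.      1.    ]]
pnp rel tool yaw 10.781585974169122
[[ 0.9892 -0.1468  0.0028  0.6331]
 [ 0.1468  0.9891  0.0099 -0.1038]
 [-0.0042 -0.0094  0.9999  0.0535]
 [ 0.      0.      0.      1.    ]]
```

Run:
```python
from h import *
s,p=pickle.load(open('w6.pkl','rb'))
f=lambda c:(np.array(c,float)+.5)/3-.5+[140,95]
c=[(308,156),(563,156),(564,346),(744,346)]
M=np.array([(-35,65,20),(5,65,20),(5,35,20),(35,35,20)],float)/1000; M[:,2]+=.0535
for dz in (0,-.003,.003):
    q,r=fit(p,f(c),M+[0,0,dz],[.63,-.1,.15]); print(q.round(4),np.degrees(q[2]),r.tolist())
g=[(289,116),(514,115),(661,269),(31,44),(742,41)]
Mg=np.array([(-17,112,28),(27,112,28),(57,82,28),(-75,128,12),(75,128,12)])/1000
print(fit(p,f(g),Mg,[.61,-.147,.146]))
```

```text
[ 0.6346 -0.1042  0.144 ] 8.252160468909846 [[-0.2, 0.1], [0.4, 0.0], [-0.6, -0.1], [0.5, -0.0]]
[ 0.6347 -0.1045  0.1438] 8.241942656114835 [[1.2, 0.6], [0.2, 0.6], [-0.7, -0.7], [-0.7, -0.6]]
[ 0.6345 -0.104   0.1442] 8.262979415491444 [[-1.7, -0.4], [0.5, -0.5], [-0.4, 0.5], [1.7, 0.6]]
(array([ 0.61047874, -0.14786055,  0.1454991 ]), array([[ 0.5,  0.2],
       [-0.2,  0.3],
       [-0.2, -0.1],
       [-0.4, -0.2],
       [ 0.3, -0.2]]))
```

Run:
```python
from h import *
go([.6238,-.1045,.064],.1461,1)
```

```text
t 12.9 at [ 0.6344 -0.1082  0.0784] yaw 8.45 down [ 0.0115 -0.0151 -0.9998] jaw z 0.0091 open 0.0135 F [ 0.2  0.7 -3.5]
1 x slide [ 14.2 -10.   -5.5] spin 0.0014
```

>>> {"method": "send_rows", "body": {"motion": [{"hand": -1,"slide": [14,-10,-5.5],"spin": 0.002}]}}

```text
time: 13.0
tool_pos: [0.6266, -0.1054, 0.0672]
tool_rot: [0.679, 1.545, -0.747]
contact_force: [-0.8, 0.4, -3.8]
opening: 0.0139
```

Run:
```python
from h import *
for i in range(7):
    s=observe();p=shot('wrist')
go([.6238,-.1045,.064],.1461,1)
pickle.dump((s,p),open('w7.pkl','wb')); cv2.imwrite('pics/w7.png',p['pixels'])
cv2.imwrite('pics/w7y.png',cv2.resize(p['pixels'][95:275,140:400],(0,0),fx=3,fy=3,interpolation=cv2.INTER_CUBIC))
```

```text
t 13.35 at [ 0.6247 -0.1047  0.0651] yaw 8.34 down [ 0.0132 -0.0156 -0.9998] jaw z 0.0108 open 0.0137 F [ 0.4  0.1 -3.1]
1 x slide [ 1.1 -0.8 -0.4] spin -0.0005
```

View pics/w7y.png

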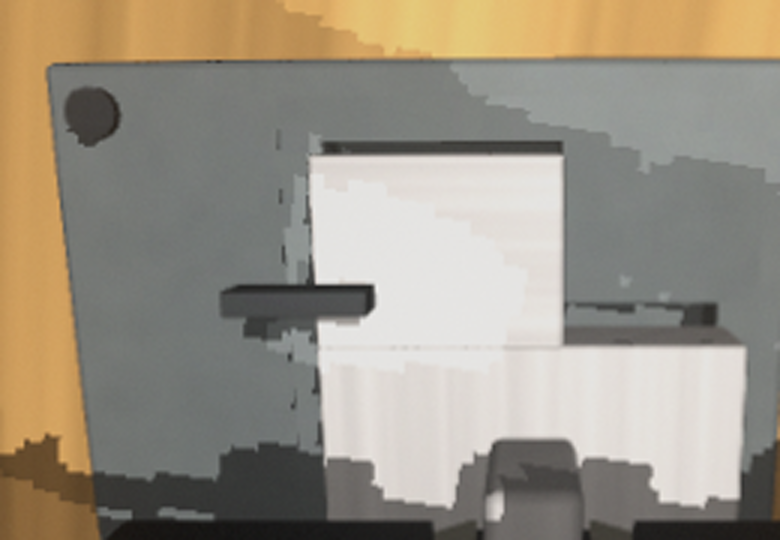

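Run:
```python
from h import *
s,p=pickle.load(open('w7.pkl','rb'))
f=lambda c:(np.array(c,float)+.5)/3-.5+[140,95]
M=np.array([(-35,65,20),(5,65,20),(5,35,20),(35,35,20)],float)/1000; M[:,2]+=.0402
q,r=fit(p,f([(309,156),(563,155),(564,346),(745,346)]),M,[.63,-.1,.15]); print(q.round(4),np.degrees(q[2]),r.tolist())
g,r=fit(p,f([(564,143),(717,303),(48,66)]),np.array([(27,112,28),(57,82,28),(-75,128,12)])/1000,[.61,-.147,.146]); print(g.round(4),r.tolist())
for G in ([.6105,-.1478,.1458],g):
  c,s_=np.cos(G[2]),np.sin(G[2]); P=np.array([G[0]+c*.02-s_*.045,G[1]+s_*.02+c*.045]); print(P, 'need',(P-q[:2]).round(4))
```

```text
[ 0.6249 -0.1006  0.1424] 8.160920329560863 [[-0.5, -0.0], [0.5, 0.3], [-0.4, -0.2], [0.3, -0.1]]
[ 0.6112 -0.1481  0.1476] [[-0.1, 0.0], [0.3, 0.1], [-0.2, -0.1]]
[ 0.62375002 -0.10037177] need [-0.0011  0.0002]
[ 0.62435389 -0.10069169] need [-0.0005 -0.0001]
```

Run:
```python
from h import *
go([.6238,-.1046,.056],.1466,1)
```

```text
t 13.35 at [ 0.6247 -0.1047  0.0651] yaw 8.34 down [ 0.0132 -0.0156 -0.9998] jaw z 0.0108 open 0.0137 F [ 0.4  0.1 -3.1]
1 x slide [ 9.1 -0.9 -0.4] spin -0.001
```

>>> {"method": "send_rows", "body": {"motion": [{"hand": -1,"slide": [9,-0.9,-0.4],"spin": -0.001}]}}

```text
time: 13.45
tool_pos: [0.6253, -0.1051, 0.0575]
tool_rot: [0.644, 1.547, -0.781]
contact_force: [-0.1, -0.6, -3.5]
opening: 0.0142
```

Run:
```python
from h import *
for i in range(6):
    s=observe();p=shot('wrist')
go([.6238,-.1046,.051],.1466,1)
cv2.imwrite('pics/w8y.png',cv2.resize(p['pixels'][95:275,140:400],(0,0),fx=3,fy=3,interpolation=cv2.INTER_CUBIC))
```

```text
t 13.75 at [ 0.6239 -0.1047  0.056 ] yaw 8.4 down [ 0.0131 -0.0156 -0.9998] jaw z 0.0107 open 0.0137 F [ 0.5  0.  -3.9]
1 x slide [ 5.  -0.2 -0.2] spin -0.0001
```

View pics/w8y.png

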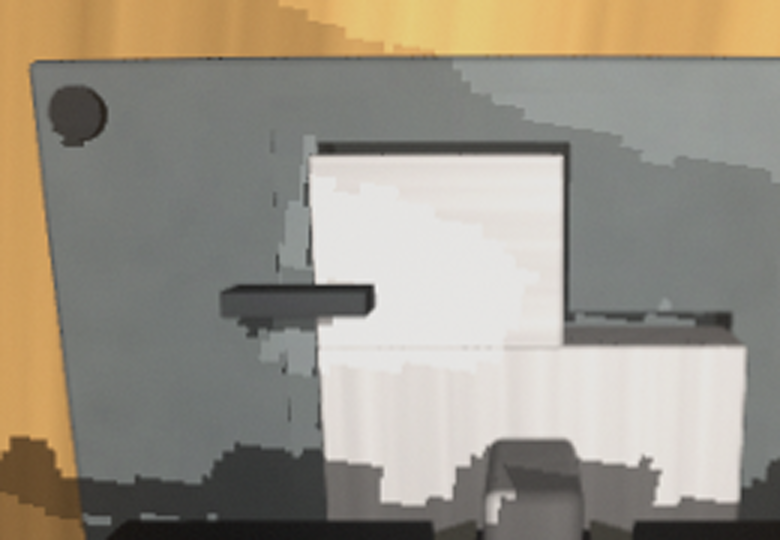

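>>> {"method": "send_rows", "body": {"motion": [{"hand": -1,"slide": [6,-0.2,-0.2],"spin": 0}]}}

```text
time: 13.85
tool_pos: [0.6245, -0.1048, 0.0508]
tool_rot: [0.607, 1.549, -0.818]
contact_force: [0.9, 0.7, -2.8]
opening: 0.0136
```

Run:
```python
from h import *
for i in range(6):
    s=observe();p=shot('wrist')
go([.6238,-.1046,.044],.1466,1)
```

```text
t 14.15 at [ 0.6238 -0.1046  0.05  ] yaw 8.4 down [ 0.0132 -0.0156 -0.9998] jaw z 0.0108 open 0.0138 F [-0.6 -0.5 -2.7]
1 x slide [ 6.  -0.1 -0.1] spin -0.0
```

3 mm below the rim, no contact force. Continue.

>>> {"method": "send_rows", "body": {"motion": [{"hand": -1,"slide": [6,-0.1,-0.1],"spin": 0}]}}

```text
time: 14.25
tool_pos: [0.6245, -0.1048, 0.0448]
tool_rot: [0.609, 1.549, -0.815]
contact_force: [0.8, -0.5, -3.4]
opening: 0.0139
```

Run:
```python
from h import *
for i in range(6):
    s=observe();p=shot('wrist')
go([.6238,-.1046,.038],.1466,1)
```

```text
t 14.55 at [ 0.6238 -0.1046  0.044 ] yaw 8.4 down [ 0.0132 -0.0156 -0.9998] jaw z 0.0108 open 0.0138 F [-0.3  0.2 -3.3]
1 x slide [ 6.  -0.  -0.1] spin -0.0001
```

>>> {"method": "send_rows", "body": {"motion": [{"hand": -1,"slide": [5,0,0],"spin": 0}]}}

```text
time: 14.65
tool_pos: [0.6245, -0.1049, 0.0397]
tool_rot: [0.6, 1.549, -0.824]
contact_force: [-0.0, 0.1, -3.2]
opening: 0.014
```

Run:
```python
from h import *
for i in range(6):
    s=observe();p=shot('wrist')
go([.6238,-.1046,.0365],.1466,1)
cv2.imwrite('pics/w9y.png',cv2.resize(p['pixels'][95:275,140:400],(0,0),fx=3,fy=3,interpolation=cv2.INTER_CUBIC))
```

```text
t 14.95 at [ 0.6239 -0.1047  0.039 ] yaw 8.39 down [ 0.0133 -0.0156 -0.9998] jaw z 0.0109 open 0.0138 F [-0.2  0.1 -4.8]
1 x slide [ 2.5 -0.1 -0.2] spin -0.0001
```

View pics/w9y.png

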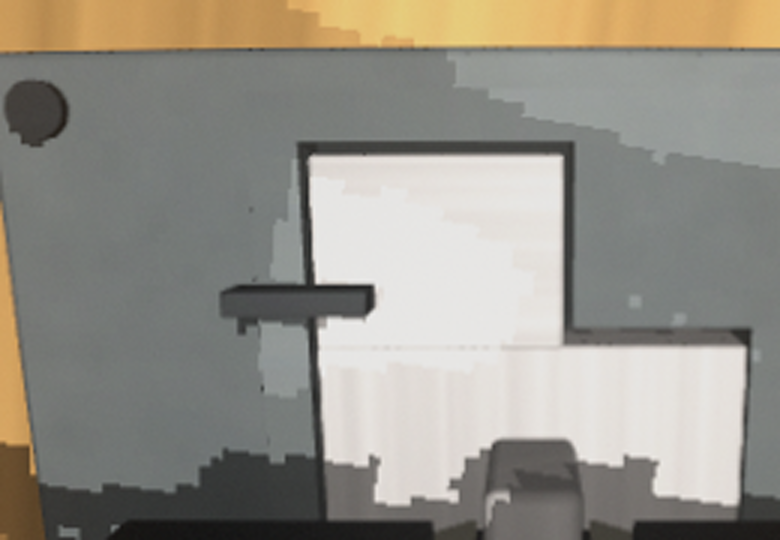

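Beautifully in the pocket; gaps visible all round, about 2 mm above the floor. Lower until contact.

>>> {"method": "send_rows", "body": {"motion": [{"hand": -1,"slide": [2,0,0],"spin": 0}]}}

```text
time: 15.05
tool_pos: [0.6243, -0.1049, 0.0374]
tool_rot: [0.581, 1.549, -0.844]
contact_force: [1.7, -2.8, 2.2]
opening: 0.014
```

Run:
```python
from h import *
for i in range(5):
    s=observe();p=shot('wrist')
go([.6238,-.1046,.0365],.1466,1)
```

```text
t 15.3 at [ 0.6243 -0.1049  0.0374] yaw 8.39 down [ 0.0142 -0.016  -0.9998] jaw z 0.0117 open 0.0138 F [ 0.5 -0.8 -0.1]
1 x slide [ 0.9 -0.4 -0.4] spin -0.0001
```

>>> {"method": "send_rows", "body": {"motion": [{"hand": -1,"slide": [1.5,0,0],"spin": 0}]}}

```text
time: 15.4
tool_pos: [0.6246, -0.1051, 0.0368]
tool_rot: [0.602, 1.549, -0.822]
contact_force: [-2.7, 0.7, 12.5]
opening: 0.0136
```

Run:
```python
from h import *
for i in range(5):
    s=observe();p=shot('wrist')
go([.6238,-.1046,.0365],.1466,1)
```

```text
t 15.65 at [ 0.6245 -0.1051  0.037 ] yaw 8.4 down [ 0.0149 -0.0163 -0.9998] jaw z 0.0123 open 0.0136 F [-1.9 -0.4  6.2]
1 x slide [ 0.5 -0.6 -0.6] spin -0.0001
```

>>> {"method": "send_rows", "body": {"motion": [{"hand": -0.35,"slide": [0,0,0],"spin": 0},{"hand": -0.35,"slide": [0,0,0],"spin": 0},{"hand": -0.35,"slide": [0,0,0],"spin": 0}]}}

```text
time: 15.95
tool_pos: [0.625, -0.105, 0.0376]
tool_rot: [0.636, 1.547, -0.788]
contact_force: [0.1, -0.6, 0.4]
opening: 0.0291
```

Run:
```python
from h import *
for i in range(5):
    s=observe();p=shot('wrist')
go([.6238,-.1046,.0365],.1466,1)
cv2.imwrite('pics/w10y.png',cv2.resize(p['pixels'][95:335,140:400],(0,0),fx=2.5,fy=2.5,interpolation=cv2.INTER_CUBIC))
```

```text
t 16.2 at [ 0.6248 -0.105   0.0375] yaw 8.4 down [ 0.0161 -0.0165 -0.9997] jaw z 0.0135 open 0.0299 F [-1.1 -0.1  0. ]
1 x slide [ 1.  -1.  -0.6] spin 0.0
```

View pics/w10y.png

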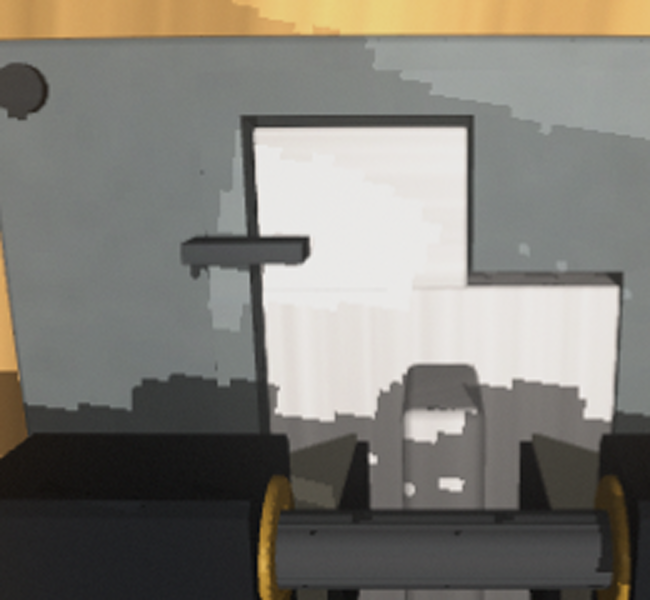

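>>> {"method": "send_rows", "body": {"motion": [{"hand": -0.35,"slide": [-20,0,0],"spin": 0},{"hand": -0.35,"slide": [-35,0.5,0],"spin": 0},{"hand": 0.3,"slide": [-40,2,10],"spin": 0},{"hand": 0.3,"slide": [-40,0,20],"spin": 0},{"hand": 0.3,"slide": [-30,0,20],"spin": 0}]}}

```text
time: 16.7
tool_pos: [0.6291, -0.149, 0.202]
tool_rot: [0.029, 1.559, -1.391]
contact_force: [0.0, -0.0, -0.5]
opening: 0.0493
```

Run:
```python
from h import *
for i in range(6):
    s=observe();p=shot('wrist')
go([.6238,-.1046,.0365],.1466,1)
pickle.dump((s,p),open('w11.pkl','wb'))
cv2.imwrite('pics/w11.png',p['pixels'])
```

```text
t 17.0 at [ 0.6279 -0.1481  0.1977] yaw 8.57 down [-0.0026 -0.0098 -0.9999] jaw z -0.0041 open 0.0594 F [ 0.5 -0.2  0.4]
1 x slide [160.8   3.1 -45.1] spin 0.0029
```

View pics/w11.png

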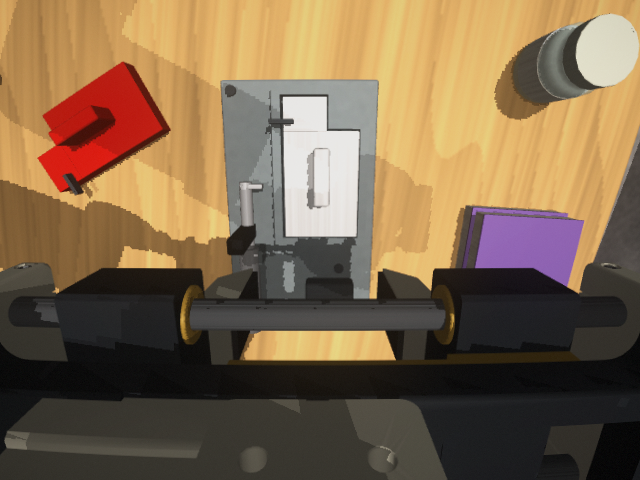

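Now fit the seated template and the post/pointer in this view.

Run:
```python
from h import *
s,p=pickle.load(open('w11.pkl','rb'))
cv2.imwrite('pics/w11y.png',cv2.resize(p['pixels'][70:265,210:385],(0,0),fx=3,fy=3,interpolation=cv2.INTER_CUBIC))
C=cloud(p)
for lab,b in {'rib':(312,155,328,200),'plate':(335,140,352,230),'tongue':(300,100,322,128)}.items():
    q=C[b[1]:b[3],b[0]:b[2]].reshape(-1,3); print(lab,np.median(q[:,2]).round(4),np.polyfit(q[:,1],q[:,2],1).round(4),np.polyfit(q[:,0],q[:,2],1).round(4))
```

```text
rib 0.0639 [0.2743 0.0899] [ 1.0303 -0.5818]
plate 0.034 [0.0488 0.0403] [-0.6135  0.432 ]
tongue 0.0339 [-1.3212 -0.0329] [ 0.8665 -0.4903]
```

View pics/w11y.png

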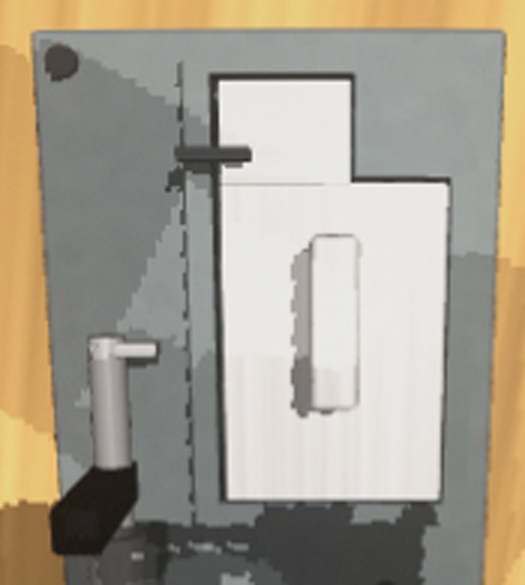

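Run:
```python
from h import *
s,p=pickle.load(open('w11.pkl','rb'))
f=lambda c:(np.array(c,float)+.5)/3-.5+[210,70]
b=lambda X:((proj(p,X)-[210,70]+.5)*3-.5).round(0).tolist()
M=np.array([(-35,65,32),(5,65,32),(5,35,32),(35,35,32),(35,-65,32),(-35,-65,32)],float)/1000
q,r=fit(p,f([(218,80),(352,79),(353,182),(448,183),(440,498),(228,498)]),M,[.62,-.1,.15]); print(q.round(4),np.degrees(q[2]),r.tolist())
Mg=np.array([(-17,112,28),(27,112,28),(57,82,28),(-75,128,12),(75,128,12)])/1000
g,r=fit(p,f([(210,74),(354,73),(451,179),(35,32),(504,32)]),Mg,[.61,-.147,.146]); print(g.round(4),r.tolist())
d=(q-g)[:2]; c,s_=np.cos(g[2]),np.sin(g[2]); print('template in gauge',c*d[0]+s_*d[1],-s_*d[0]+c*d[1],q[2]-g[2])
print('fin tip',b(pts(q,[(-47,43,37),(-47,41,37),(-47,45,37)])))
print('post top',b(pts(g,[(-57,-7,90),(-43,-7,90),(-43,-21,90),(-57,-21,90)])))
print('pointer',b(pts(g,[(-34,30,36),(-34,32,36),(-34,28,36)])),'post',pts(g,[(-50,-14,90)]))
```

```text
[ 0.6249 -0.1001  0.1483] 8.498748723815664 [[0.1, -0.3], [-0.1, -0.1], [-0.6, 0.2], [0.4, -0.1], [0.1, 0.2], [0.0, 0.1]]
[ 0.6106 -0.1481  0.145 ] [[-0.0, 0.4], [0.3, 0.8], [-0.0, -0.2], [-1.1, -0.5], [0.8, -0.5]]
template in gauge 0.02116638548751743 0.04545482564827207 0.0033420814801582988
fin tip [[178.0, 155.0], [179.0, 161.0], [178.0, 148.0]]
post top [[49.0, 507.0], [100.0, 507.0], [103.0, 556.0], [52.0, 556.0]]
pointer [[159.0, 349.0], [159.0, 342.0], [159.0, 355.0]] post [[ 0.56310678 -0.16917807  0.09      ]]
```

Run:
```python
from h import *
go([.5631,-.1692,.12],.146,2)
```

```text
t 17.0 at [ 0.6279 -0.1481  0.1977] yaw 8.57 down [-0.0026 -0.0098 -0.9999] jaw z -0.0041 open 0.0594 F [ 0.5 -0.2  0.4]
2 x slide [ 39.  -33.4   5.3] spin 0.0018
```

>>> {"method": "send_rows", "body": {"motion": [{"hand": 0.2,"slide": [35,-31,5],"spin": 0.002},{"hand": 0.2,"slide": [30,-30,5],"spin": 0.002}]}}

```text
time: 17.2
tool_pos: [0.5717, -0.1661, 0.1325]
tool_rot: [0.206, 1.559, -1.215]
contact_force: [-1.2, -0.4, -1.4]
opening: 0.0552
```

Run:
```python
from h import *
for i in range(6):
    s=observe();p=shot('wrist')
go([.5631,-.1692,.12],.146,1)
pickle.dump((s,p),open('w12.pkl','wb'))
cv2.imwrite('pics/w12.png',p['pixels'])
```

```text
t 17.5 at [ 0.5748 -0.1672  0.136 ] yaw 8.52 down [ 0.009  -0.0133 -0.9999] jaw z 0.0069 open 0.0552 F [0.5 0.1 0.3]
1 x slide [ 16. -12.   0.] spin 0.0027
```

View pics/w12.png

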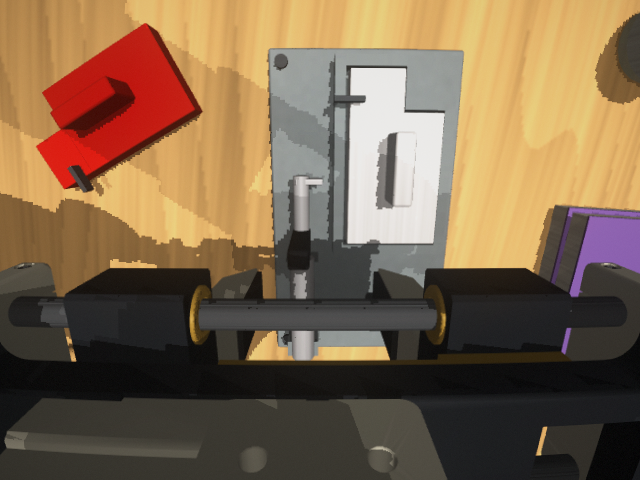

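Run:
```python
from h import *
s,p=pickle.load(open('w12.pkl','rb'))
g=[.6106,-.1479,.1455]
print(proj(p,pts(g,[(-57,-7,90),(-43,-7,90),(-43,-21,90),(-57,-21,90),(-50,-14,90)])).round(1).tolist())
cv2.imwrite('pics/w12y.png',cv2.resize(p['pixels'][165:305,250:350],(0,0),fx=4,fy=4,interpolation=cv2.INTER_CUBIC))
go([.5631,-.1692,.062],.146,2)
```

```text
[[286.6, 248.7], [308.9, 248.7], [309.0, 269.6], [287.1, 269.6], [297.9, 259.3]]
t 17.5 at [ 0.5748 -0.1672  0.136 ] yaw 8.52 down [ 0.009  -0.0133 -0.9999] jaw z 0.0069 open 0.0552 F [0.5 0.1 0.3]
2 x slide [37.  -6.2 -0.4] spin 0.0014
```

View pics/w12y.png

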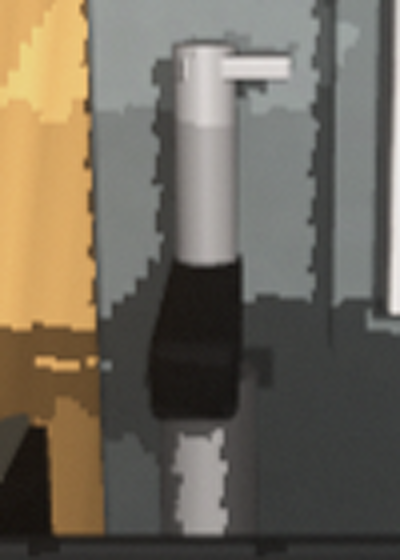

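>>> {"method": "send_rows", "body": {"motion": [{"hand": 0.2,"slide": [28,-10,0],"spin": 0.002},{"hand": 0.2,"slide": [25,-3,-1],"spin": 0.001}]}}

```text
time: 17.7
tool_pos: [0.5685, -0.1699, 0.0875]
tool_rot: [0.727, 1.541, -0.696]
contact_force: [-0.2, -1.0, -0.3]
opening: 0.0551
```

Run:
```python
from h import *
for i in range(6):
    s=observe();p=shot('wrist')
go([.5631,-.1692,.062],.146,1)
```

```text
t 18.0 at [ 0.5688 -0.1701  0.0887] yaw 8.46 down [ 0.0225 -0.0188 -0.9996] jaw z 0.0195 open 0.0552 F [-1.   0.4  0.4]
1 x slide [26.5 -6.  -2.3] spin 0.0016
```

>>> {"method": "send_rows", "body": {"motion": [{"hand": 0.2,"slide": [26.5,-6,-2.3],"spin": 0.002}]}}

```text
time: 18.1
tool_pos: [0.5671, -0.1706, 0.0664]
tool_rot: [0.805, 1.531, -0.62]
contact_force: [-0.8, 0.1, -1.0]
opening: 0.0552
```

Run:
```python
from h import *
for i in range(7):
    s=observe();p=shot('wrist')
go([.5631,-.1692,.062],.146,1)
```

```text
t 18.45 at [ 0.5641 -0.1696  0.0634] yaw 8.35 down [ 0.0248 -0.0198 -0.9995] jaw z 0.0216 open 0.0552 F [-0.  -0.6 -0.8]
1 x slide [ 1.4 -1.  -0.5] spin -0.0003
```

>>> {"method": "send_rows", "body": {"grip_force": 45, "motion": [{"hand": -1,"slide": [1,-0.5,0],"spin": 0},{"hand": -1,"slide": [0,0,0],"spin": 0},{"hand": -1,"slide": [0,0,0],"spin": 0},{"hand": -1,"slide": [0,0,0],"spin": 0},{"hand": -1,"slide": [0,0,0],"spin": 0},{"hand": -1,"slide": [0,0,0],"spin": 0}]}}

```text
time: 19.05
tool_pos: [0.5628, -0.1705, 0.0645]
tool_rot: [0.677, 1.539, -0.747]
contact_force: [-3.8, -1.0, 1.6]
opening: 0.014
```

Run:
```python
from h import *
for i in range(4):
    s=observe();p=shot('wrist')
g=.1462; d=.0583
go([s['tool_pos'][0]-d*np.sin(g),s['tool_pos'][1]+d*np.cos(g),s['tool_pos'][2]],.146,4)
cv2.imwrite('pics/w13.png',p['pixels'])
```

```text
t 19.25 at [ 0.5628 -0.1705  0.0644] yaw 8.38 down [ 0.0233 -0.0212 -0.9995] jaw z 0.02 open 0.0139 F [-7.7 -2.3  4.4]
4 x slide [ -0.4   0.  -14.6] spin 0.0001
```

View pics/w13.png

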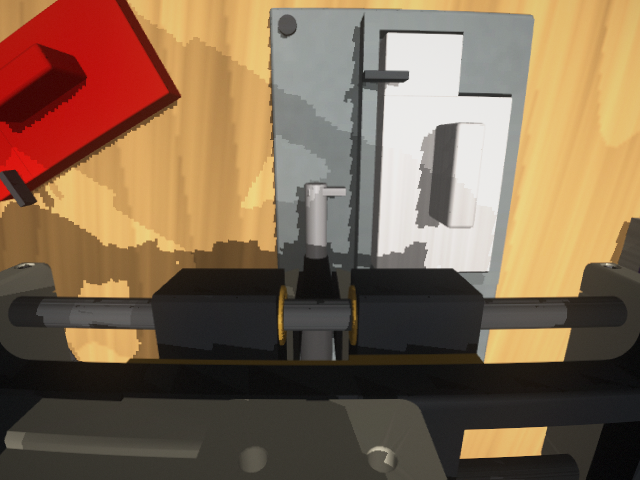

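>>> {"method": "send_rows", "body": {"motion": [{"hand": -1,"slide": [0,0,-12],"spin": 0},{"hand": -1,"slide": [0,0,-15],"spin": 0},{"hand": -1,"slide": [0,0,-12],"spin": 0}]}}

```text
time: 19.55
tool_pos: [0.5578, -0.1367, 0.0645]
tool_rot: [0.581, 1.532, -0.844]
contact_force: [0.9, -6.3, -0.1]
opening: 0.014
```

Run:
```python
from h import *
for i in range(5):
    s=observe();p=shot('wrist')
g=.1462; d=.0583
go([.5628-d*np.sin(g),-.1705+d*np.cos(g),.0644],.146,1)
cv2.imwrite('pics/w14.png',p['pixels'])
```

```text
t 19.8 at [ 0.5578 -0.1368  0.0645] yaw 8.34 down [ 0.0252 -0.028  -0.9993] jaw z 0.0209 open 0.0134 F [-0.2 -6.4  2.2]
1 x slide [ -0.7   0.  -24.3] spin -0.0004
```

View pics/w14.png

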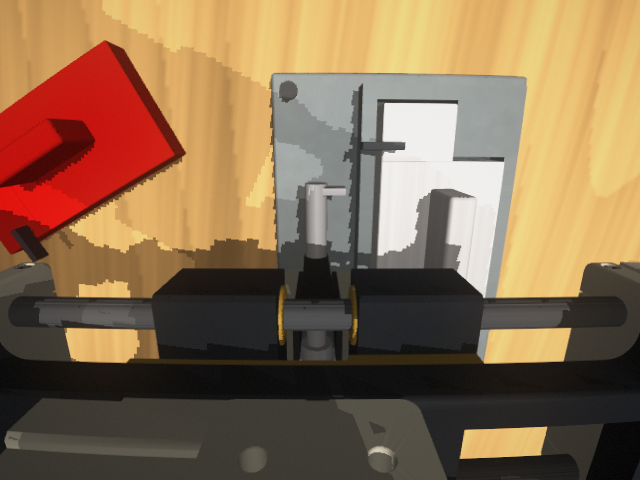

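>>> {"method": "send_rows", "body": {"motion": [{"hand": -1,"slide": [0,0,-13],"spin": 0},{"hand": -1,"slide": [0,0,-13],"spin": 0}]}}

```text
time: 20.0
tool_pos: [0.5547, -0.1158, 0.0645]
tool_rot: [0.527, 1.528, -0.9]
contact_force: [-0.5, -8.2, 2.8]
opening: 0.0134
```

Run:
```python
from h import *
for i in range(5):
    s=observe();p=shot('wrist')
g=.1462; d=.0583
go([.5628-d*np.sin(g),-.1705+d*np.cos(g),.0644],.146,1)
cv2.imwrite('pics/w15.png',cv2.resize(p['pixels'][80:280,250:450],(0,0),fx=3,fy=3,interpolation=cv2.INTER_CUBIC)); pickle.dump((s,p),open('w15.pkl','wb'))
for n in ('scene','side'):
    p=shot(n); cv2.imwrite(f'pics/{n}15.png',p['pixels']); pickle.dump(p,open(n+'15.pkl','wb'))
```

```text
t 20.25 at [ 0.5546 -0.1155  0.0645] yaw 8.31 down [ 0.0262 -0.0329 -0.9991] jaw z 0.0212 open 0.0142 F [ 0.3 -7.7  1.7]
1 x slide [ 0.   0.1 -2.7] spin -0.001
```

View pics/w15.png

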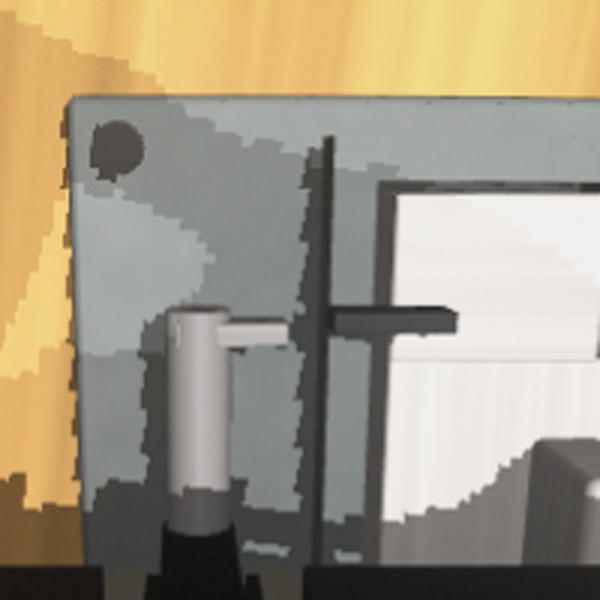

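Run:
```python
from h import *
s,p=pickle.load(open('w15.pkl','rb'))
b=lambda X:((proj(p,X)-[250,80]+.5)*3-.5).round(0).tolist()
g=[.6106,-.1479,.1455]; q=[.6249,-.1001,.1475]
for y in (28,30,32):
    print(b(pts(g,[(-34,y+55.8,33),(-34,y+55.8,36),(-34,y+55.8,39)])))
for y in (41,43,45): print('fin',b(pts(q,[(-47,y,32),(-47,y,37),(-47,y,42)])))
print(b(pts(g,[(-75,128,12),(-17,112,28)])), b(pts(q,[(-35,65,32)])))
for n in('scene','side'):
    P=pickle.load(open(n+'15.pkl','rb')); print(proj(P,pts(g,[(-34,85.8,36)])),proj(P,pts(q,[(-47,43,37)])))
```

```text
[[284.0, 337.0], [285.0, 340.0], [287.0, 343.0]]
[[284.0, 327.0], [286.0, 329.0], [287.0, 332.0]]
[[284.0, 316.0], [286.0, 318.0], [287.0, 320.0]]
fin [[326.0, 324.0], [330.0, 328.0], [334.0, 332.0]]
fin [[326.0, 313.0], [330.0, 317.0], [334.0, 321.0]]
fin [[327.0, 303.0], [331.0, 306.0], [335.0, 310.0]]
[[67.0, 95.0], [376.0, 181.0]] [[396.0, 192.0]]
[[305.58138466 258.53617078]] [[306.92259406 261.11643838]]
[[325.86811244 234.25443361]] [[322.12018354 234.1320188 ]]
```

>>> {"method": "send_rows", "body": {"motion": [{"hand": -1,"slide": [0,0,-4],"spin": 0}]}}

```text
time: 20.45
tool_pos: [0.5544, -0.1139, 0.0645]
tool_rot: [0.505, 1.527, -0.922]
contact_force: [1.2, -7.5, -1.8]
opening: 0.0136
```

Run:
```python
from h import *
for i in range(6):
    s=observe();p=shot('wrist')
g=.1462; d=.0583
go([.5628-d*np.sin(g),-.1705+d*np.cos(g),.0644],.146,1)
T=toolT(s); G=T[:3,3]-.019*T[:3,0]; a=np.array([.5628-.0004,-.1705+.0004]); dd=G[:2]-a
print('travel',-np.sin(g)*dd[0]+np.cos(g)*dd[1])
cv2.imwrite('pics/w16.png',cv2.resize(p['pixels'][80:280,250:450],(0,0),fx=3,fy=3,interpolation=cv2.INTER_CUBIC)); pickle.dump((s,p),open('w16.pkl','wb'))
```

```text
t 20.75 at [ 0.5543 -0.1135  0.0645] yaw 8.29 down [ 0.0266 -0.0349 -0.999 ] jaw z 0.0213 open 0.0137 F [ 0.4 -8.3  1.4]
1 x slide [ 0.1  0.1 -0.7] spin -0.0013
travel 0.05786422278859206
```

View pics/w16.png

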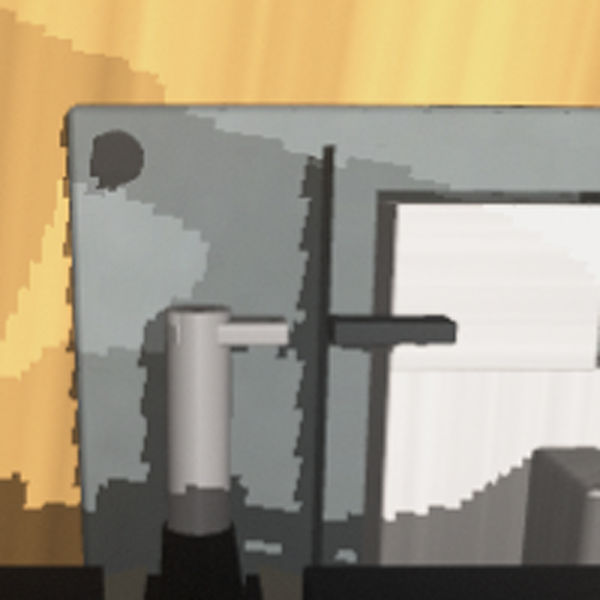

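Run:
```python
from h import *
s,p=pickle.load(open('w16.pkl','rb'))
b=lambda X:((proj(p,X)-[250,80]+.5)*3-.5).round(0).tolist()
g=[.6106,-.1479,.1455]; q=[.6249,-.1001,.1475]
print(b(pts(g,[(-34,87.9,39),(-17,112,28),(-75,128,12)])), b(pts(q,[(-47,43,37),(-35,65,32),(-35,35,32)])))
for i in range(2):
    P=shot('scene' if i==0 else 'side'); cv2.imwrite(f'pics/f{i}.png',P['pixels'])
s=observe(); print(s['time'],s['tool_pos'],s['opening'],np.abs(s['qvel']).max(),s['contact_force'])
a=cv2.imread('pics/f1.png')[150:300,240:440]; c=cv2.imread('pics/f0.png')[200:330,190:350]
cv2.imwrite('pics/f.png',np.hstack([cv2.resize(a,(400,300)),cv2.resize(c,(369,300))]))
```

```text
[[287.0, 330.0], [376.0, 191.0], [67.0, 105.0]] [[330.0, 327.0], [395.0, 202.0], [388.0, 365.0]]
20.85 [ 0.55430572 -0.11355956  0.06450593] 0.013546802336838486 0.00250024312699792 [ 1.88978172 -7.56758627 -0.68460527]
```

View pics/f.png

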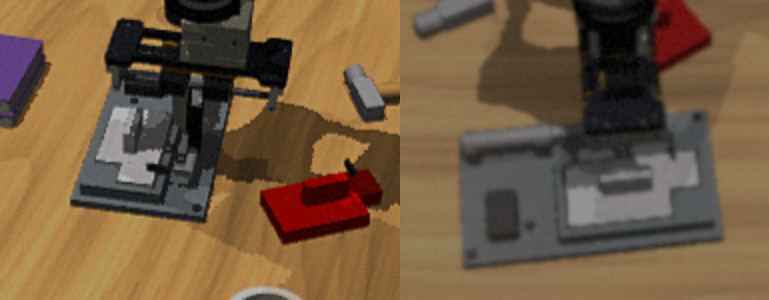

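View pics/f0.png

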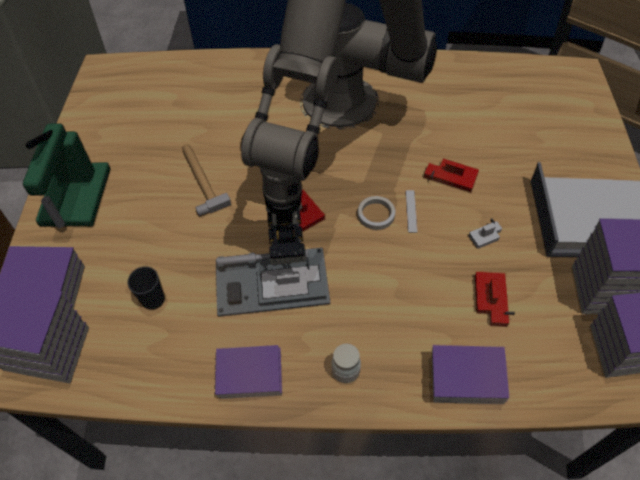

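```bash
python3 -c "
from cell import job; print(job.hand_in())"
```

```text
the job is handed in; nothing more can be done
None
```

I seated the larger white template in the pocket and let go of it. I then drew the rod out by its post to the fin and handed the job in at about 21 s with the post still gripped. The hand-in reports no verdict, so the figures below are my own last checks.

- **Template:** after release, the wrist view placed it 1.2 mm in x and 0.5 mm in y from the pocket's centre, turned by 0.003 rad. Its top was at 32 mm, the seated height, after taking off the roughly 2 mm by which the wrist camera reads high. Checked again in the wrist view after drawing the rod, it had not moved.
- **Pointer:** the hand's motion puts the rod 57.9 mm from home, against a needed 58.3 mm. In the picture the blade and fin are level within about 0.3 mm.
- **Grip:** it is set to 45 N. The spring's pull reads about 8 N, as expected at the mark, and the arm was still.
- **Other things:** in the last scene picture they stand where they were at the start.

**Tilt and a regrip:** the arm tilts a little with each quick row of movement. Because of this I opened and gripped the rib a second time, and levelled the template above the pocket before lowering it. The tool was still about 0.04 rad off vertical when it held the post.

**Measuring disagreement:** the camera and the hand's position put the held template about 1.4 mm apart in x. I lowered it by the camera, and it went in without side force.

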